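# Hook a trapped key out of the router fixture's guarded slot

## Robot

A 7-joint arm with a two-finger parallel gripper is mounted at the origin on the work surface. World frame = base frame: x ahead of the robot, y to its left, z up, the work surface at z = 0. Lengths are in m, angles in rad, forces in N, time in s.
With the tool pointing down it reaches from about 0.4 to 0.875 m from the base axis. Payload 4.4 kg.
Tool frame: the origin (TCP) lies midway between the tips of the shut fingers; the grasp point (between the pads) lies behind it (pinch_z is the z of the grasp point in the tool frame, in m); z points along the fingers, y is the direction in which the jaws open and shut (so a half turn about z gives the same grasp; the last joint's range is limited). The gripper opens to 85 mm and grips with 20 to 120 N. Pads are 22 mm wide; open, the fingers measure 114 mm over their backs; the gripper's body (76 mm by 85 mm) begins 54 mm behind the grasp point. The pads swing forward as they close: fully open they stand 13 mm farther back than shut.
Start: joints at [1.035, 0.628, 0.038, 1.517, -0.027, 0.996, -0.02], TCP at [0.294, -0.58, 0.231] pointing down, gripper open.
Joint ranges: [-3.06, 3.06], [-0.37, 2.12], [-1.25, 1.32], [0.18, 2.47], [-1.1, 4.24], [0.23, 1.98], [-2.94, 2.94]. Speed limits (rad/s): [2.57, 2.57, 3.14, 3.14, 3.14, 3.14, 3.14].

## Interface

Orientations are given as a 3x3 rotation matrix whose columns are the frame's x, y, z axes.
In Python, from bench import sense, read_camera, sign_off, pinch_z gives the robot as it stands.
- The arm moves only by the tool play_rows, never from a script. Its argument "rows" is a list of rows, each an object with "dp": the shift along the tool's x, y, z in cm, a list of three; "rotation": the turn, a rotation vector about the tool's x, y, z in rad, a list of three; "claw": the opening, from -1 (shut) to 1 (fully open), so that 0 is half open. A call has 1 to 12 rows; each row is the pose to reach, as a shift and turn from the pose commanded when the call began, along the tool's axes at that moment; what a row does not reach only later rows make up. A row lasts 1/8 s, in which the tool goes at most 62.5 mm and 10.7 degrees, less where a joint would pass 70% of its speed; a pose out of reach is approached as far as the arm can. A call with a gripper value outside its range is refused whole. The fingers move at their own pace and stop on an object; the grip force is fixed at half the most. Time passes only in rows, so rows that repeat a pose let the fingers close. It gives the time, the measured TCP pose, the force and the opening at its end, in the units of the state.
- sense(): the state, without advancing time (a new reading comes with each control period).
- read_camera(name): name is "scene" or "top" or "wrist"; returns a dict with "image" (384x512x3 uint8, red, green, blue), "fovy" (degrees; the focal length in pixels is half the picture's height over the tangent of half this angle, whatever the lens; pixels are square), "cx", "cy" (the principal point, pixels), "T" (4x4, takes a point from camera to world coordinates). Camera axes: x right, y down, z forward; pixel columns grow to the right and rows downward; lengths in m; the calibration is good to about 2 mm. A picture is of the moment at which its call begins. There is no depth.
- sign_off(): hands the job in, once; it reports no verdict.
The state is a dict: "clock": time; "joints": joint angles; "dq": joint speeds; "effort": joint torques, N m; "ee_pos": TCP position; "ee_rot": TCP orientation; "contact_force": force on the tool from outside, world axes, zero at the start; "moment": the same for the moment, N m; "opening": opening from 0.0 (shut) to 1.0 (fully open).
Only numpy, scipy, OpenCV 4.12 (cv2) and the standard library are available. Lean on these libraries where they do the work, as an engineer would, in place of code of your own. Each camera call takes 0.05 s, during which the arm holds its last target.

## Task

An orange key has slipped in under the clear guard of the slotted aluminium fixture. Take the yellow-handled hooked pick from its wooden stand, reach under the guard over the key, hook it from behind and drag it past the brass spring roller along the slot until it sits snug against the steel stop screw at the open end, holding a light pull on it there for a moment; be gentle, neither the stop nor the fixture may be yanked or struck hard. Then leave the key there, hang the pick back in its stand the way it was, and do not disturb the wrench, the wooden blank or the collet nut.

Things in the scene. Friction and masses are not known exactly. Their poses are not given: they have to be found in the camera images.
- pick: Hooked pick, 120 g, loose, upright in the stand. Origin: on the shaft axis, centre of the underside of its black flange (32 x 32 x 6 mm); z up, x the way the hook points. Below it a 6 mm square steel shaft goes down to an arm that runs along +x (6 mm wide, its top 31 and underside 37 mm below the origin) to the tip.
- pick_handle (a point): Middle of the pick's yellow handle, 34 mm above the pick's origin. The handle is 18 x 18 mm, sides along the pick's x and y, from 6 to 56 mm above the pick's origin.
- pick_tip (a point): Lower end of the pick's downward tip, 62 mm ahead (+x) of and 50 mm below the pick's origin. The tip is a round pin 6 mm thick and stands 13 mm below the arm's underside. 56 mm are clear between shaft and tip.
- stand: Wooden pick stand, fixed. Two upright plates along its x (x -30 to 80 mm, tops 56 mm high) leave a 16 mm gap centred on y = 0, in which shaft and arm hang; the flange rests on the plate tops. Origin: underside, below the home pick's shaft. Pick at home: same axes, its origin 56 mm above the stand's, at x about 0. Lift it straight up 55 mm or more to clear the plates.
- guide: Slotted aluminium fixture, fixed, rigid. Origin: underside, below the slot's centre line at the guard's front edge; x along the slot, inward. Slot 20 mm wide (y -10 to 10), floor at z = 10 mm. x 0 to 74 mm: walls and a solid clear guard, its underside at z = 46, top at 51 mm; closed by a wall at x = 74. x -76 to 0 mm: open on top, low walls to z = 24 mm.
- slot_mouth (a point): Centre of the slot floor at the guard's front edge, where the covered part begins: 20 mm wide, 36 mm tall. The pick's shaft must stay outside (x below about -5 mm of the guide); only its arm and tip go under the guard.
- roller (a point): Nose of the brass roller (radius 10 mm, up to 8.5 mm above the slot floor) that is sprung 6.5 mm into the open slot from its +y wall at x = -14 mm of the guide. The key is dragged past it by pushing it back about 1.5 mm: some 2 to 15 N of pull.
- stop: Low red bar across the slot's open end, fixed to the guide, same axes, 6 mm long (x), 9 mm high; the pick's arm clears it. Origin: middle of its underside, on the slot floor, x = -79 mm of the guide. A rigid steel stop screw (7 mm thick) sticks out of it along +x; its end lies anywhere from 5 to 33 mm from this origin and is not measured: feel for it. Key seated: its centre is 13 mm past that end.
- key: Orange feather key with round ends, loose, 26 x 15 x 9 mm (x, y, z), about 35 g, lying on the slot floor with its long side along the slot. Origin: centre of its underside. It starts wholly under the guard, its centre 19 to 32 mm inside the guard's front edge.
- wrench: Bystander: steel open-end wrench 150 mm long lying on the table; origin at its underside near mid-length. Leave alone.
- blank: Bystander: plywood blank 110 x 34 x 9 mm lying on the table; origin at the centre of its underside. Leave alone.
- collet: Bystander: steel collet nut, 28 mm across and 26 mm high, standing on the table; origin at the centre of its underside. Leave alone.
There are look-alikes about, which are no part of the job. Leave any green or pink look-alike of the pick alone.

How it is judged:
On the way, in this order (a step that is already met when the one before it is completed fails the run):
1. the pick is lifted out of its stand (z of pick in the frame of stand above 0.1 m), for 0.1 s.
2. the pick pulls the key snugly (over 2 N) against the stop (contact force between key and stop above 2 N and contact force between pick and key above 1 N and x of key in the frame of stop between 0.0155 and 0.048 m), for 0.2 s.
At the end, for the whole second after the job is handed in: The key lies flat and at rest in the slot by the stop (centre 15.5 to 49 mm from the stop's origin along the slot, within 4 mm of the centre line); the pick hangs at rest in the stand, flange on the plates (height within 4 mm, 20 mm along, 9 mm across, tilt 0.12 rad, turn 0.3 rad) (x of key in the frame of stop between 0.0155 and 0.049 m and y of key in the frame of stop between -0.004 and 0.004 m and z of key in the frame of stop between -0.002 and 0.002 m and angle between key's own z axis and vertical below 0.1 rad and linear speed of key below 0.01 m/s and x of pick in the frame of stand between -0.02 and 0.02 m and y of pick in the frame of stand between -0.009 and 0.009 m and z of pick in the frame of stand between 0.053 and 0.06 m and angle between pick's own z axis and vertical below 0.12 rad and angle between the x axis of pick and the x axis of stand, either way round below 0.3 rad and linear speed of pick below 0.02 m/s); the robot touches nothing.
It fails at once if the key is pulled against the stop with over 12 N (contact force between key and stop above 12 N).
It fails at once if the pick presses on the fixture with over 25 N (contact force between pick and guide above 25 N).
It fails at once if the pick pulls on the key with over 25 N (contact force between pick and key above 25 N).
It fails at once if the arm or its fingers press on the fixture with over 10 N (contact force between the arm and guide above 10 N).
It fails at once if a bystander is moved by more than 20 mm (distance of any of wrench, blank, collet from where it was at the start of the episode above 0.02 m).
It also fails if it takes over 72 s, if anything falls off the work surface, if the arm or the gripper's body presses on something with over 40 N, if the wrist force passes 120 N, or if a joint passes its speed limit or range.

## Working session

There is one attempt and no reset: what is moved stays moved. The work goes in short steps, Python scripts to look and compute and a tool call to move; the robot and the scene stay as the last step left them, time stands still between calls to the robot, and variables do not carry over. Pictures are saved under pics/ and viewed, and the job is handed in when it is done.

Besides the shell and the picture viewer there is one more tool, called after "Call:" as a command line: name --argument value ..., lists and objects as JSON in quotes. play_rows: Moves the arm, as the interface text tells. Its arguments: {"type":"object","properties":{"rows":{"type":"array"}},"required":["rows"]}

```bash
mkdir -p pics; ls
cat > h.py <<'E'
import numpy as np, cv2
from bench import sense, read_camera, sign_off, pinch_z
def shot(n,f):
    c=read_camera(n); cv2.imwrite('pics/'+f,c['image'][:,:,::-1]); return c
def foc(c): return c['image'].shape[0]/2/np.tan(np.radians(c['fovy'])/2)
def ray(c,u,v):
    f=foc(c); d=np.array([(u-c['cx'])/f,(v-c['cy'])/f,1.]); T=np.array(c['T']); return T[:3,3],T[:3,:3]@d
def onz(c,u,v,z):
    o,d=ray(c,u,v); return o+d*(z-o[2])/d[2]
def proj(c,p):
    T=np.array(c['T']); q=T[:3,:3].T@(np.array(p)-T[:3,3]); f=foc(c); return q[:2]/q[2]*f+[c['cx'],c['cy']]
E
python3 - <<'E'
from h import *
s=sense(); print(s); print(pinch_z)
import pickle
for n in ['scene','top','wrist']:
    c=shot(n,n+'0.png'); print(n,c['fovy'],c['cx'],c['cy'],np.round(c['T'],3).tolist()); pickle.dump(c,open(n+'0.pkl','wb'))
E
```

```text
pics
{'clock': 0.0, 'joints': array([ 1.03522352,  0.62936395,  0.03841557,  1.51835703, -0.02698792,
        0.99628333, -0.0200072 ]), 'dq': array([ 0.00022193,  0.00066236,  0.00069128,  0.00113974, -0.0006614 ,
       -0.00072942, -0.0003353 ]), 'effort': array([-8.93617766e-05, -5.63389349e+01,  1.22642655e+00, -1.93441540e+01,
        1.10648770e-02,  1.05582591e-02,  2.10607664e-05]), 'ee_pos': array([ 0.29400214, -0.57901821,  0.23038056]), 'ee_rot': array([[ 8.91661661e-01,  4.52701575e-01, -8.75629867e-04],
       [ 4.52702422e-01, -8.91660078e-01,  1.67987627e-03],
       [-2.02815620e-05, -1.89428103e-03, -9.99998206e-01]]), 'contact_force': array([ 0.9368466 ,  0.52015103, -0.64077113]), 'moment': array([-0.04538557, -0.0240381 , -0.00655872]), 'opening': 1.0004074868648472}
-0.0187
scene 44.147421049802965 263.3828933223675 195.54427187336853 [[-0.275, 0.557, -0.783, 1.345], [0.961, 0.17, -0.217, 0.127], [0.012, -0.813, -0.583, 0.625], [0.0, 0.0, 0.0, 1.0]]
top 44.834652901636154 258.96087042438865 192.46370111104378 [[0.01, -0.983, 0.186, 0.402], [-1.0, -0.01, 0.002, -0.064], [-0.001, -0.186, -0.983, 1.16], [0.0, 0.0, 0.0, 1.0]]
wrist 70.46553023597222 260.646349918538 192.2135588753305 [[0.452, -0.858, -0.245, 0.356], [-0.892, -0.435, -0.123, -0.547], [-0.001, 0.274, -0.962, 0.372], [0.0, 0.0, 0.0, 1.0]]
```

View pics/scene0.png

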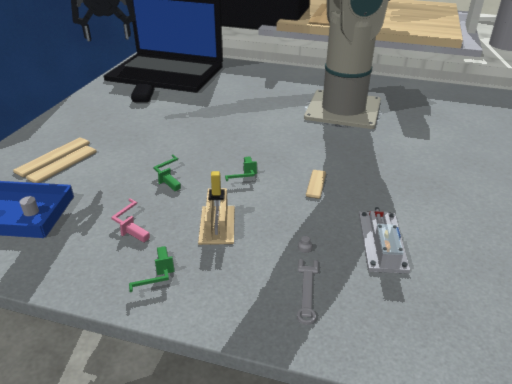

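View pics/top0.png

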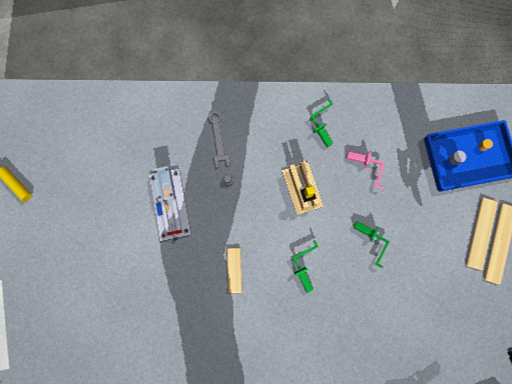

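View pics/wrist0.png

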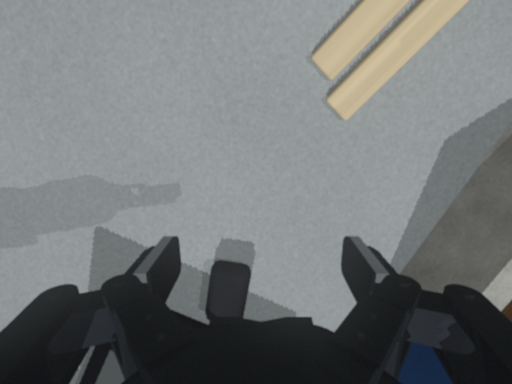

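Run:
```python
import cv2,numpy as np
t=cv2.imread('pics/top0.png'); s=cv2.imread('pics/scene0.png')
def z(im,x,y,w,h,k): return cv2.resize(im[y:y+h,x:x+w],None,fx=k,fy=k,interpolation=cv2.INTER_CUBIC)
a=z(t,130,150,100,100,4);b=z(t,260,140,100,100,4)
cv2.imwrite('pics/z1.png',np.hstack([a,b]))
a=z(s,345,190,80,100,5);b=z(s,180,160,80,100,5)
cv2.imwrite('pics/z2.png',np.hstack([a,b]))
```

```text
(no output)
```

View pics/z1.png

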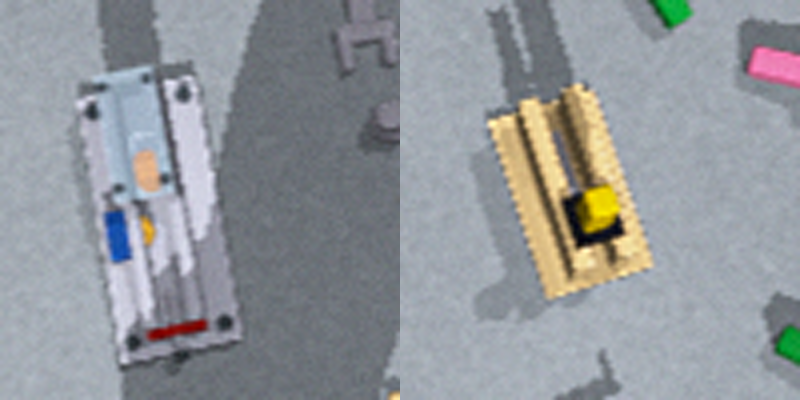

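View pics/z2.png

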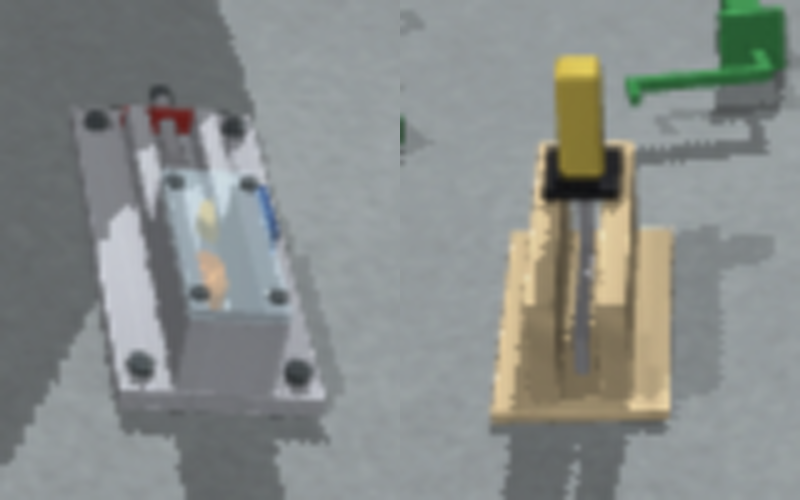

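Run:
```python
from h import *; import pickle
c=pickle.load(open('top0.pkl','rb')); s=pickle.load(open('scene0.pkl','rb'))
hs=cv2.cvtColor(c['image'],cv2.COLOR_RGB2HSV)
def L(x,y): return 130+x/4-.4,150+y/4-.4
def R(x,y): return 260+(x-400)/4-.4,140+y/4-.4
for n,p in dict(redL=(148,334),redR=(208,322)).items(): print(n,onz(c,*L(*p),.019).round(4))
for n,p in dict(gFL=(107,200),gFR=(172,192),gBL=(93,80),gBR=(155,70)).items(): print(n,onz(c,*L(*p),.051).round(4))
print('key',onz(c,*L(148,170),.019).round(4), 'roller',onz(c,*L(153,231),.018).round(4))
for n,p in dict(s1=(488,120),s2=(585,85),s3=(652,265),s4=(550,297)).items(): print(n,onz(c,*R(*p),.008).round(4))
print('handle top',onz(c,*R(603,202),.112).round(4))
def S(x,y): return 180+(x-400)/5-.4,160+y/5-.4
print('handle top scene',onz(s,*S(578,68),.112).round(4))
```

```text
redL [0.5135 0.1649 0.019 ]
redR [0.5212 0.1283 0.019 ]
gFL [0.5912 0.1871 0.051 ]
gFR [0.5965 0.148  0.051 ]
gBL [0.6656 0.1994 0.051 ]
gBR [0.6723 0.1618 0.051 ]
key [0.6159 0.1697 0.019 ] roller [0.5776 0.165  0.018 ]
s1 [ 0.6791 -0.1179  0.008 ]
s2 [ 0.7026 -0.1797  0.008 ]
s3 [ 0.5868 -0.2207  0.008 ]
s4 [ 0.5659 -0.1567  0.008 ]
handle top [ 0.6064 -0.179   0.112 ]
handle top scene [ 0.6095 -0.1766  0.112 ]
```

```bash
cat >> h.py <<'E'
from scipy.spatial.transform import Rotation as Ro
def Rdown(yaw):
    x=np.array([np.cos(yaw),np.sin(yaw),0]); z=np.array([0,0,-1.]); return np.c_[x,np.cross(z,x),z]
def go(p,yaw):
    s=sense(); R=s['ee_rot']; 
    print('dp cm',(R.T@(np.array(p)-s['ee_pos'])*100).round(2),'rot',Ro.from_matrix(R.T@Rdown(yaw)).as_rotvec().round(4))
def st():
    s=sense(); R=s['ee_rot']; print('t',round(s['clock'],2),'p',s['ee_pos'].round(4),'yaw',round(np.arctan2(R[1,0],R[0,0]),4),'z',R[:,2].round(4),'F',s['contact_force'].round(2),'M',s['moment'].round(3),'op',round(s['opening'],3))
E
python3 -c "
from h import *
go([.57,-.19,.25],.335)"
```

```text
dp cm [ 42.22 -22.21  -1.91] rot [-1.400e-03  1.000e-04  1.348e-01]
```

Call:
play_rows --rows '[{"dp": [42.2, -22.2, -1.9], "rotation": [0, 0, 0.135], "claw": 0.2}, {"dp": [42.2, -22.2, -1.9], "rotation": [0, 0, 0.135], "claw": 0.2}, {"dp": [42.2, -22.2, -1.9], "rotation": [0, 0, 0.135], "claw": 0.2}, {"dp": [42.2, -22.2, -1.9], "rotation": [0, 0, 0.135], "claw": 0.2}, {"dp": [42.2, -22.2, -1.9], "rotation": [0, 0, 0.135], "claw": 0.2}, {"dp": [42.2, -22.2, -1.9], "rotation": [0, 0, 0.135], "claw": 0.2}, {"dp": [42.2, -22.2, -1.9], "rotation": [0, 0, 0.135], "claw": 0.2}, {"dp": [42.2, -22.2, -1.9], "rotation": [0, 0, 0.135], "claw": 0.2}, {"dp": [42.2, -22.2, -1.9], "rotation": [0, 0, 0.135], "claw": 0.2}, {"dp": [42.2, -22.2, -1.9], "rotation": [0, 0, 0.135], "claw": 0.2}, {"dp": [42.2, -22.2, -1.9], "rotation": [0, 0, 0.135], "claw": 0.2}, {"dp": [42.2, -22.2, -1.9], "rotation": [0, 0, 0.135], "claw": 0.2}]'

```text
clock: 1.65
ee_pos: [0.5694, -0.192, 0.2503]
ee_rot: [[0.945, 0.326, -0.0], [0.326, -0.945, -0.0], [-0.0, 0.0, -1.0]]
contact_force: [-0.8, -0.8, -0.1]
opening: 0.602
```

Run:
```python
from h import *; import pickle
st(); c=shot('wrist','w1.png'); pickle.dump(c,open('w1.pkl','wb')); print(c['T'][:3,3])
```

```text
t 1.65 p [ 0.5694 -0.192   0.2503] yaw 0.3325 z [-3.e-04 -4.e-04 -1.e+00] F [-0.83 -0.81 -0.05] M [ 0.    -0.045  0.066] op 0.602
[ 0.63458788 -0.16861889  0.39179331]
```

View pics/w1.png

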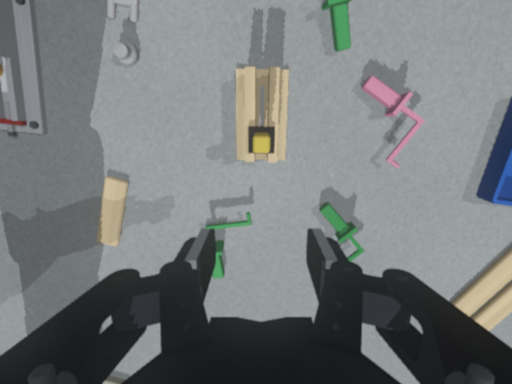

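Run:
```python
from h import *; import pickle
c=pickle.load(open('w1.pkl','rb'))
im=c['image']; z=cv2.resize(im[60:170,225:305],None,fx=7,fy=7,interpolation=cv2.INTER_CUBIC)
cv2.imwrite('pics/z3.png',z[:,:,::-1][:600] if 0 else cv2.resize(z,None,fx=.75,fy=.75)[:,:,::-1])
hs=cv2.cvtColor(im,cv2.COLOR_RGB2HSV)
m=cv2.inRange(hs,(20,180,60),(32,255,255)); m[:, :200]=0;m[:,320:]=0;m[200:]=0
v,u=np.nonzero(m); print(len(u),u.min(),u.max(),v.min(),v.max())
# project candidates
for p in [[.607,-.178,.112],[.607,-.178,.062]]: print(proj(c,p))
for uv in [(u.mean(),v.mean())]: print(onz(c,*uv,.112))
```

```text
Traceback (most recent call last):
ValueError: zero-size array to reduction operation minimum which has no identity
```

View pics/z3.png

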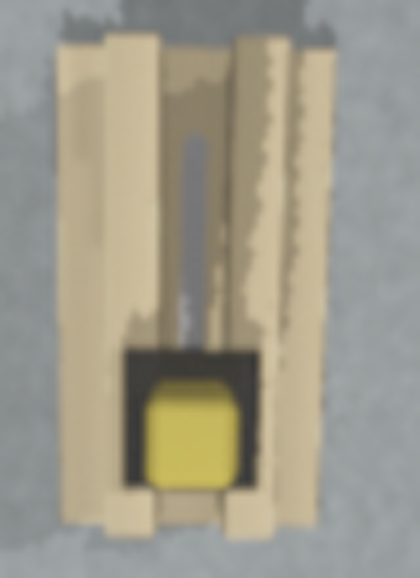

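Run:
```python
from h import *; import pickle
c=pickle.load(open('w1.pkl','rb'))
P=lambda x,y:(225+x/5.25-.4,60+y/5.25-.4)
print('handle',onz(c,*P(192,448),.112)); print('flange',onz(c,*P(192,419),.062))
a=onz(c,*P(124,350),.062);b=onz(c,*P(260,488),.062);print(np.linalg.norm(a-b)/np.sqrt(2))
a=onz(c,*P(194,140),.025);b=onz(c,*P(190,345),.025);d=a-b;print('arm',np.arctan2(d[1],d[0]),a)
for q in [((160,40),(152,530)),((106,40),(106,530)),((235,40),(226,530)),((290,40),(273,530))]:
    a=onz(c,*P(*q[0]),.056);b=onz(c,*P(*q[1]),.056);d=a-b;print('plate',np.arctan2(d[1],d[0]),np.linalg.norm(d),a,b)
a=onz(c,*P(57,45),.008);b=onz(c,*P(63,522),.008);d=a-b;print('base',np.arctan2(d[1],d[0]),np.linalg.norm(d))
a=onz(c,*P(336,45),.008);b=onz(c,*P(318,522),.008);d=a-b;print('base',np.arctan2(d[1],d[0]),np.linalg.norm(d))
```

```text
handle [ 0.60677302 -0.1791091   0.112     ]
flange [ 0.60798652 -0.1788504   0.062     ]
0.030976889151180374
arm 0.3117240438703268 [ 0.66766148 -0.15889151  0.025     ]
plate 0.30827852201369715 0.10669614646938537 [ 0.68160298 -0.1461526   0.056     ] [ 0.57993678 -0.17852622  0.056     ]
plate 0.3156521705908859 0.10667647628501158 [ 0.67779824 -0.13511088  0.056     ] [ 0.57639221 -0.16822715  0.056     ]
plate 0.32047564858058414 0.10667991723967161 [ 0.68688785 -0.16148981  0.056     ] [ 0.58563947 -0.19509591  0.056     ]
plate 0.31329246446613507 0.10669550132825376 [ 0.6907638 -0.1727382  0.056    ] [ 0.5892618  -0.20562096  0.056     ]
base 0.31990001507515 0.11860068788228759
base 0.31886371335098057 0.11862705623630314
```

```bash
python3 -c "
from h import *
go([.6073,-.179,.068],.315);go([.6073,-.179,.20],.315)"
```

```text
dp cm [ 3.98  0.03 18.24] rot [0.0002 0.0001 0.0179]
dp cm [3.98 0.03 5.04] rot [0.0002 0.0001 0.0179]
```

Call:
play_rows --rows '[{"dp": [4.0, 0.0, 5.0], "rotation": [0, 0, 0.018], "claw": 0.2}, {"dp": [4.0, 0.0, 9.0], "rotation": [0, 0, 0.018], "claw": 0.2}, {"dp": [4.0, 0.0, 12.0], "rotation": [0, 0, 0.018], "claw": 0.2}, {"dp": [4.0, 0.0, 15.0], "rotation": [0, 0, 0.018], "claw": 0.2}, {"dp": [4.0, 0.0, 17.0], "rotation": [0, 0, 0.018], "claw": 0.2}, {"dp": [4.0, 0.0, 18.2], "rotation": [0, 0, 0.018], "claw": 0.2}, {"dp": [4.0, 0.0, 18.2], "rotation": [0, 0, 0.018], "claw": 0.2}]'

```text
clock: 2.58
ee_pos: [0.6074, -0.1776, 0.0677]
ee_rot: [[0.95, 0.311, -0.001], [0.311, -0.95, 0.0], [-0.001, -0.001, -1.0]]
contact_force: [-1.5, -0.2, 0.3]
opening: 0.606
```

Run:
```python
from h import *
st(); c=shot('wrist','w2.png'); c=shot('scene','s2.png')
cv2.imwrite('pics/s2z.png',cv2.resize(c['image'][130:270,140:300,::-1],None,fx=4,fy=4))
```

```text
t 2.58 p [ 0.6074 -0.1776  0.0677] yaw 0.3164 z [-1.3e-03  3.0e-04 -1.0e+00] F [-1.48 -0.21  0.28] M [ 0.051 -0.024  0.031] op 0.606
```

View pics/w2.png

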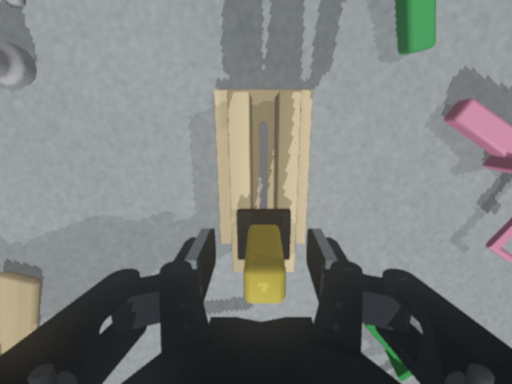

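View pics/s2z.png

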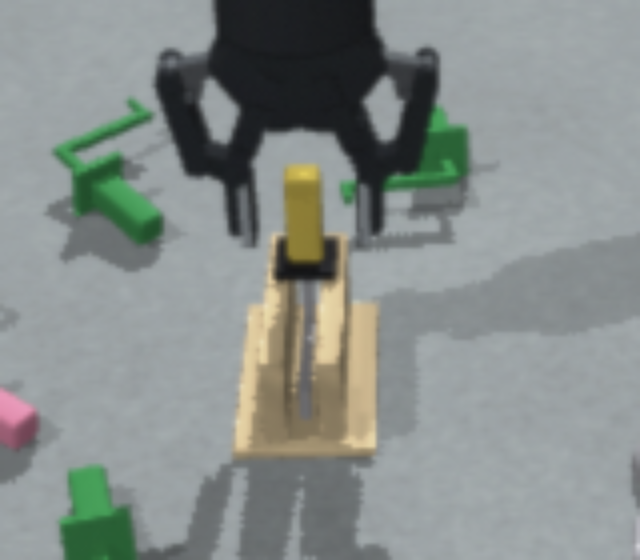

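Call:
play_rows --rows '[{"dp": [0, 0, 0], "rotation": [0, 0, 0], "claw": -0.2}, {"dp": [0, 0, 0], "rotation": [0, 0, 0], "claw": -0.4}, {"dp": [0, 0, 0], "rotation": [0, 0, 0], "claw": -1}, {"dp": [0, 0, 0], "rotation": [0, 0, 0], "claw": -1}, {"dp": [0, 0, 0], "rotation": [0, 0, 0], "claw": -1}, {"dp": [0, 0, 0], "rotation": [0, 0, 0], "claw": -1}]'

```text
clock: 3.42
ee_pos: [0.6084, -0.1776, 0.069]
ee_rot: [[0.95, 0.311, 0.001], [0.311, -0.95, -0.0], [0.001, 0.001, -1.0]]
contact_force: [-0.1, -0.5, 6.1]
opening: 0.204
```

Run:
```python
from h import *
st(); c=shot('wrist','w3.png')
go([.594,.1675,.19],.175)
```

```text
t 3.42 p [ 0.6084 -0.1776  0.069 ] yaw 0.3167 z [ 1.2e-03 -3.0e-04 -1.0e+00] F [-0.14 -0.54  6.07] M [0.058 0.088 0.004] op 0.204
dp cm [  9.39 -33.24 -12.11] rot [ 0.0006 -0.0011  0.1417]
```

View pics/w3.png

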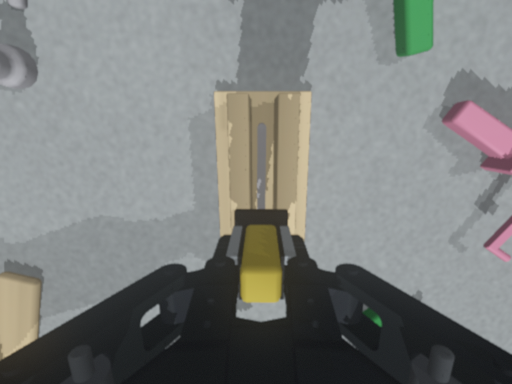

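Call:
play_rows --rows '[{"dp": [0, 0, -0.5], "rotation": [0, 0, 0], "claw": -1}, {"dp": [0, 0, -2], "rotation": [0, 0, 0], "claw": -1}, {"dp": [0, 0, -4], "rotation": [0, 0, 0], "claw": -1}, {"dp": [0, 0, -7], "rotation": [0, 0, 0], "claw": -1}, {"dp": [0, 0, -10], "rotation": [0, 0, 0], "claw": -1}, {"dp": [0, 0, -12], "rotation": [0, 0, 0], "claw": -1}, {"dp": [0, 0, -13], "rotation": [0, 0, 0], "claw": -1}, {"dp": [0, 0, -13], "rotation": [0, 0, 0], "claw": -1}, {"dp": [0, 0, -13], "rotation": [0, 0, 0], "claw": -1}]'

```text
clock: 4.6
ee_pos: [0.6072, -0.1772, 0.1974]
ee_rot: [[0.95, 0.312, -0.002], [0.312, -0.95, 0.0], [-0.001, -0.001, -1.0]]
contact_force: [-0.1, -0.3, -0.4]
opening: 0.198
```

Run:
```python
from h import *
st(); c=shot('wrist','w4.png'); c=shot('scene','s4.png')
cv2.imwrite('pics/s4z.png',cv2.resize(c['image'][100:240,140:300,::-1],None,fx=4,fy=4))
```

```text
t 4.6 p [ 0.6072 -0.1772  0.1974] yaw 0.3168 z [-1.7e-03  5.0e-04 -1.0e+00] F [-0.15 -0.34 -0.4 ] M [ 0.024 -0.019  0.064] op 0.198
```

View pics/w4.png

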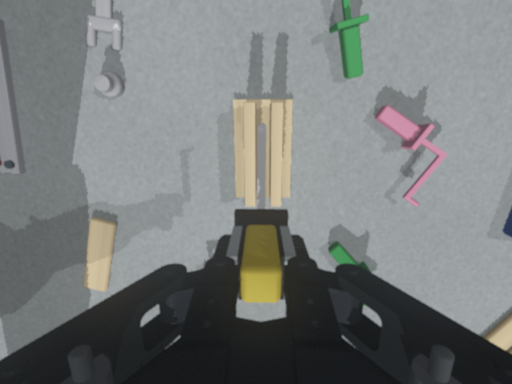

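View pics/s4z.png

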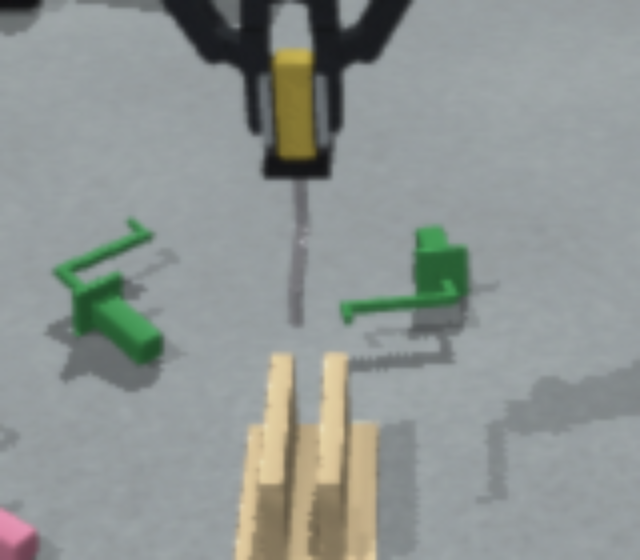

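Run:
```python
from h import *
go([.5004,.151,.197],.175)
```

```text
dp cm [  0.07 -34.52   0.07] rot [-0.001   0.0017  0.1418]
```

Call:
play_rows --rows '[{"dp": [0, -2, 0], "rotation": [0, 0, 0.01], "claw": -1}, {"dp": [0, -6, 0], "rotation": [0, 0, 0.03], "claw": -1}, {"dp": [0, -10, 0], "rotation": [0, 0, 0.05], "claw": -1}, {"dp": [0, -14, 0], "rotation": [0, 0, 0.07], "claw": -1}, {"dp": [0, -18, 0], "rotation": [0, 0, 0.09], "claw": -1}, {"dp": [0, -22, 0], "rotation": [0, 0, 0.11], "claw": -1}, {"dp": [0, -26, 0], "rotation": [0, 0, 0.13], "claw": -1}, {"dp": [0, -30, 0], "rotation": [0, 0, 0.142], "claw": -1}, {"dp": [0, -33, 0], "rotation": [0, 0, 0.142], "claw": -1}, {"dp": [0, -34.5, 0], "rotation": [0, 0, 0.142], "claw": -1}, {"dp": [0, -34.5, 0], "rotation": [0, 0, 0.142], "claw": -1}, {"dp": [0, -34.5, 0], "rotation": [0, 0, 0.142], "claw": -1}]'

```text
clock: 6.2
ee_pos: [0.5007, 0.1489, 0.1983]
ee_rot: [[0.985, 0.172, 0.0], [0.172, -0.985, -0.001], [0.0, 0.001, -1.0]]
contact_force: [-0.0, -0.7, -1.7]
opening: 0.197
```

Run:
```python
from h import *; import pickle
st(); c=shot('wrist','w5.png'); pickle.dump(c,open('w5.pkl','wb'))
d=shot('top','t5.png'); pickle.dump(d,open('t5.pkl','wb'))
cv2.imwrite('pics/t5z.png',cv2.resize(d['image'][140:250,130:230,::-1],None,fx=5,fy=5,interpolation=cv2.INTER_CUBIC))
cv2.imwrite('pics/w5z.png',cv2.resize(c['image'][0:260,160:380,::-1],None,fx=2.3,fy=2.3,interpolation=cv2.INTER_CUBIC))
```

```text
t 6.2 p [0.5007 0.1489 0.1983] yaw 0.1729 z [ 3.e-04 -9.e-04 -1.e+00] F [-0.04 -0.73 -1.7 ] M [-0.05  -0.051 -0.001] op 0.197
```

View pics/w5.png

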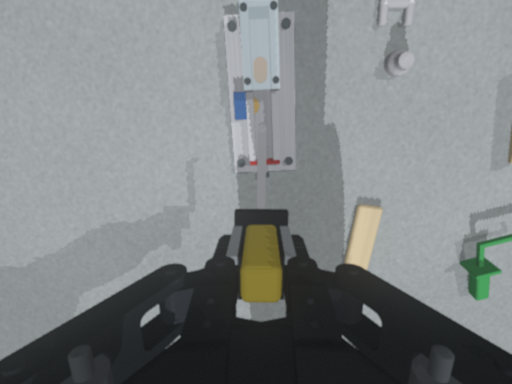

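View pics/t5z.png

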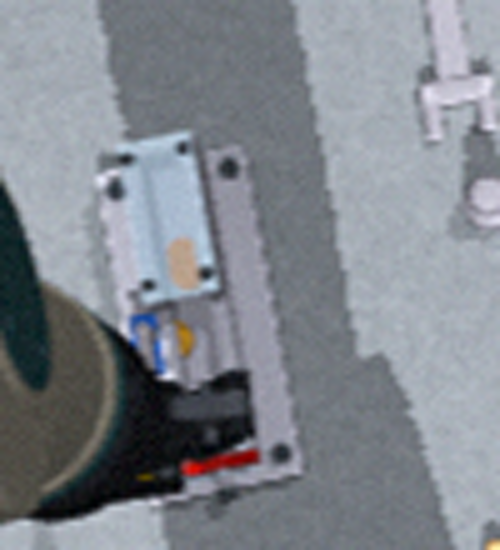

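View pics/w5z.png

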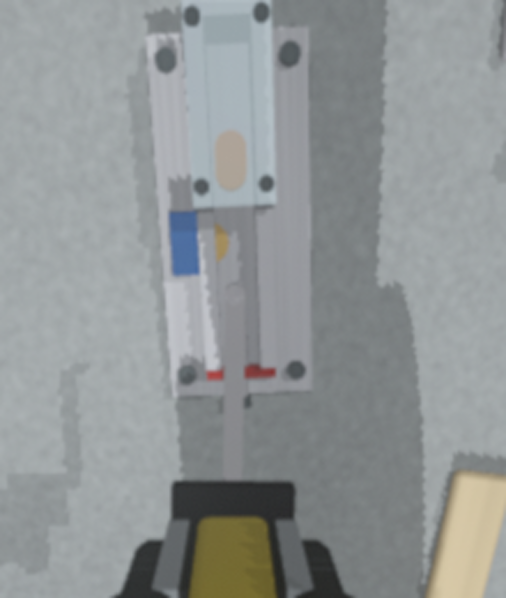

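Run:
```python
from h import *; import pickle
c=pickle.load(open('w5.pkl','rb')); d=pickle.load(open('t5.pkl','rb')); t0=pickle.load(open('top0.pkl','rb'))
W=lambda x,y:(160+x/2.3-.3,y/2.3-.3)
T=lambda x,y:(130+x/5-.4,140+y/5-.4)
def yw(a,b): q=b-a; return round(float(np.arctan2(q[1],q[0])),4),round(float(np.linalg.norm(q)),4)
fl,fr=onz(c,*W(193,208),.051),onz(c,*W(275,206),.051); print('front',fl,fr,(fl+fr)/2,yw(fr,fl)[0]-np.pi/2,yw(fr,fl)[1])
a,b=onz(c,*W(206,375),.019),onz(c,*W(275,372),.019); print('red',a,b,(a+b)/2,yw(b,a)[0]-np.pi/2,yw(b,a)[1])
for n,p,q in [('slotR',(260,365),(257,210)),('slotL',(213,370),(200,225))]:
  a,b=onz(c,*W(*p),.024),onz(c,*W(*q),.024); print(n,a,b,yw(a,b))
for n,p,q in [('baseR',(312,388),(309,27)),('baseL',(172,395),(147,35))]:
  a,b=onz(c,*W(*p),.008),onz(c,*W(*q),.008); print(n,a,b,yw(a,b))
# screws pairs (heads z~.01)
a,b=onz(c,*W(188,373),.012),onz(c,*W(165,58),.012); print('scrL',a,b,yw(a,b))
a,b=onz(c,*W(295,370),.012),onz(c,*W(289,53),.012); print('scrR',a,b,yw(a,b))
print('key w',onz(c,*W(231,160),.019))
print('tip top w',onz(c,*W(234,287),.154),'arm base',onz(c,*W(234,470),.154))
print('TOP front',onz(d,*T(141,306),.051),onz(d,*T(219,291),.051), 'back',onz(d,*T(115,150),.051),onz(d,*T(190,133),.051))
print('TOP red',onz(d,*T(183,470),.019),onz(d,*T(259,455),.019),'key',onz(d,*T(186,264),.019))
print('TOP scr',onz(d,*T(115,187),.012),onz(d,*T(229,168),.012),onz(d,*T(281,454),.012))
```

```text
front [0.58914228 0.18191134 0.051     ] [0.59603988 0.14701584 0.051     ] [0.59259108 0.16446359 0.051     ] 0.19510367320510347 0.0356
red [0.51235775 0.16500538 0.019     ] [0.51999832 0.1301197  0.019     ] [0.51617803 0.14756254 0.019     ] 0.21560367320510343 0.0357
slotR [0.5229676  0.13878627 0.024     ] [0.59538577 0.15373466 0.024     ] (0.2036, 0.0739)
slotL [0.51637361 0.16185725 0.024     ] [0.58409402 0.17933763 0.024     ] (0.2526, 0.0699)
baseR [0.51321516 0.10776191 0.008     ] [0.67937258 0.14408887 0.008     ] (0.2152, 0.1701)
baseL [0.49653807 0.18146489 0.008     ] [0.66323432 0.21768548 0.008     ] (0.214, 0.1706)
scrL [0.51055607 0.17461762 0.012     ] [0.65425275 0.20752976 0.012     ] (0.2252, 0.1474)
scrR [0.52178553 0.11923429 0.012     ] [0.66613916 0.15127279 0.012     ] (0.2184, 0.1479)
key w [0.61554758 0.1697587  0.019     ]
tip top w [0.56270264 0.15971447 0.154     ] arm base [0.50794919 0.15015186 0.154     ]
TOP front [0.58829022 0.18340074 0.051     ] [0.59602653 0.14600361 0.051     ] back [0.66562444 0.20003672 0.051     ] [0.67454754 0.16369882 0.051     ]
TOP red [0.51223995 0.16579185 0.019     ] [0.51998899 0.12877501 0.019     ] key [0.61515408 0.16913088 0.019     ]
TOP scr [0.65570299 0.2083002  0.012     ] [0.66611795 0.15110129 0.012     ] [0.52131851 0.11909279 0.012     ]
```

```bash
cat >> h.py <<'E'
O=np.array([.5928,.1644]); YG=.215
def tcpg(tx,tz,ty=0):
    c,s=np.cos(YG),np.sin(YG); x=tx-.0605
    return [O[0]+c*x-s*ty,O[1]+s*x+c*ty,tz+.063]
def tipg():
    s=sense(); p=s['ee_pos'][:2]-O; c,n=np.cos(YG),np.sin(YG); print('tip g',round(c*p[0]+n*p[1]+.0605,4),round(-n*p[0]+c*p[1],4),'tipz',round(s['ee_pos'][2]-.063,4))
    f=s['contact_force']; print('Fg',round(c*f[0]+n*f[1],2),round(-n*f[0]+c*f[1],2),round(f[2],2))
E
python3 -c "
from h import *
go(tcpg(-.03,.04),YG)
tipg()"
```

```text
dp cm [0.28 0.42 9.53] rot [ 0.0008 -0.0001 -0.0427]
tip g -0.0327 0.0044 tipz 0.1353
Fg 0.68 0.18 -1.35
```

Call:
play_rows --rows '[{"dp": [0.3, 0.4, 2], "rotation": [0, 0, -0.043], "claw": -1}, {"dp": [0.3, 0.4, 5], "rotation": [0, 0, -0.043], "claw": -1}, {"dp": [0.3, 0.4, 8], "rotation": [0, 0, -0.043], "claw": -1}, {"dp": [0.3, 0.4, 9.5], "rotation": [0, 0, -0.043], "claw": -1}, {"dp": [0.3, 0.4, 9.5], "rotation": [0, 0, -0.043], "claw": -1}, {"dp": [0.3, 0.4, 9.5], "rotation": [0, 0, -0.043], "claw": -1}]'

```text
clock: 7.05
ee_pos: [0.5049, 0.1469, 0.1042]
ee_rot: [[0.976, 0.216, 0.002], [0.216, -0.976, 0.0], [0.002, -0.0, -1.0]]
contact_force: [0.2, -0.0, 0.2]
opening: 0.203
```

Run:
```python
from h import *; import pickle
st(); tipg(); c=shot('wrist','w6.png'); pickle.dump(c,open('w6.pkl','wb'))
d=shot('scene','s6.png'); pickle.dump(d,open('s6.pkl','wb'))
cv2.imwrite('pics/s6z.png',cv2.resize(d['image'][170:290,330:450,::-1],None,fx=5,fy=5,interpolation=cv2.INTER_CUBIC))
cv2.imwrite('pics/w6z.png',cv2.resize(c['image'][0:260,160:380,::-1],None,fx=2.3,fy=2.3,interpolation=cv2.INTER_CUBIC))
```

```text
t 7.05 p [0.5049 0.1469 0.1042] yaw 0.2173 z [ 1.7e-03  4.0e-04 -1.0e+00] F [ 0.22 -0.05  0.19] M [ 0.034  0.034 -0.02 ] op 0.203
tip g -0.0291 0.0017 tipz 0.0412
Fg 0.21 -0.09 0.19
```

View pics/s6z.png

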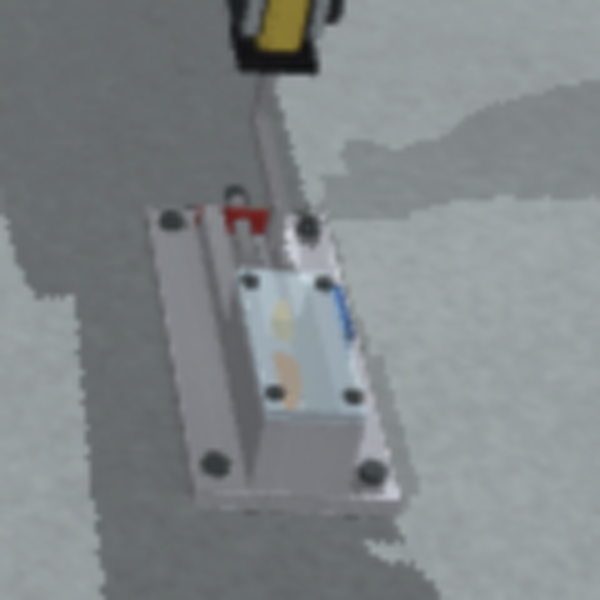

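View pics/w6z.png

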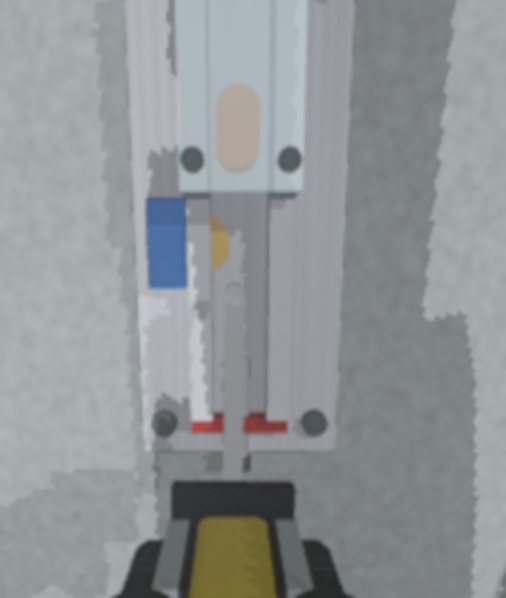

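Run:
```python
from h import *; import pickle
c=pickle.load(open('w6.pkl','rb'))
W=lambda x,y:(160+x/2.3-.3,y/2.3-.3)
cc,s=np.cos(YG),np.sin(YG)
def g(p): q=p[:2]-O; return (np.array([cc*q[0]+s*q[1],-s*q[0]+cc*q[1]])*1000).round(1)
print('tip',g(onz(c,*W(234,293),.0602)),'end',g(onz(c,*W(234,283),.0602)))
print('key',g(onz(c,*W(238,127),.019)),g(onz(c,*W(238,172),.019)),g(onz(c,*W(238,83),.019)))
print('front',g(onz(c,*W(177,191),.051)),g(onz(c,*W(302,190),.051)))
print('slot',g(onz(c,*W(212,215),.024)),g(onz(c,*W(268,215),.024)),g(onz(c,*W(212,215),.01)),g(onz(c,*W(268,215),.01)))
print('slot',g(onz(c,*W(217,400),.024)),g(onz(c,*W(267,400),.024)))
print('red',g(onz(c,*W(191,427),.019)),g(onz(c,*W(287,425),.019)))
go(tcpg(-.03,.023),YG)
```

```text
tip [-28.3   1.9] end [-25.5   1.9]
key [23.3  0.5] [9.6 0.4] [36.3  0.6]
front [ 0.2 18.4] [  0.5 -17.9]
slot [-4.4  9.1] [-4.4 -9.6] [-3.4  9.5] [ -3.3 -10.3]
slot [-67.4   7.8] [-67.4 -10.3]
red [-78.8  17.7] [-78.  -18.2]
dp cm [-0.1   0.19  1.84] rot [-0.0002 -0.0022  0.0027]
```

Call:
play_rows --rows '[{"dp": [-0.1, 0.19, 0.0], "rotation": [0, 0, 0], "claw": -1}, {"dp": [-0.1, 0.19, 0.9], "rotation": [0, 0, 0], "claw": -1}, {"dp": [-0.1, 0.19, 1.8], "rotation": [0, 0, 0], "claw": -1}, {"dp": [0.9, 0.19, 1.8], "rotation": [0, 0, 0], "claw": -1}, {"dp": [1.9, 0.19, 1.8], "rotation": [0, 0, 0], "claw": -1}, {"dp": [2.4, 0.19, 1.8], "rotation": [0, 0, 0], "claw": -1}, {"dp": [2.4, 0.19, 1.8], "rotation": [0, 0, 0], "claw": -1}]'

```text
clock: 8.02
ee_pos: [0.5285, 0.1504, 0.0854]
ee_rot: [[0.976, 0.216, 0.001], [0.216, -0.976, 0.0], [0.001, -0.0, -1.0]]
contact_force: [0.2, -0.2, -1.3]
opening: 0.205
```

Run:
```python
from h import *; import pickle
st(); tipg()
d=shot('scene','s7.png'); pickle.dump(d,open('s7.pkl','wb'))
cv2.imwrite('pics/s7z.png',cv2.resize(d['image'][170:290,330:450,::-1],None,fx=5,fy=5,interpolation=cv2.INTER_CUBIC))
go(tcpg(.046,.023),YG)
```

```text
t 8.03 p [0.5285 0.1504 0.0854] yaw 0.2177 z [ 7.e-04  2.e-04 -1.e+00] F [ 0.18 -0.16 -1.26] M [ 0.02   0.023 -0.011] op 0.205
tip g -0.0053 0.0001 tipz 0.0224
Fg 0.14 -0.19 -1.26
dp cm [ 5.19  0.02 -0.06] rot [0.     0.     0.0027]
```

View pics/s7z.png

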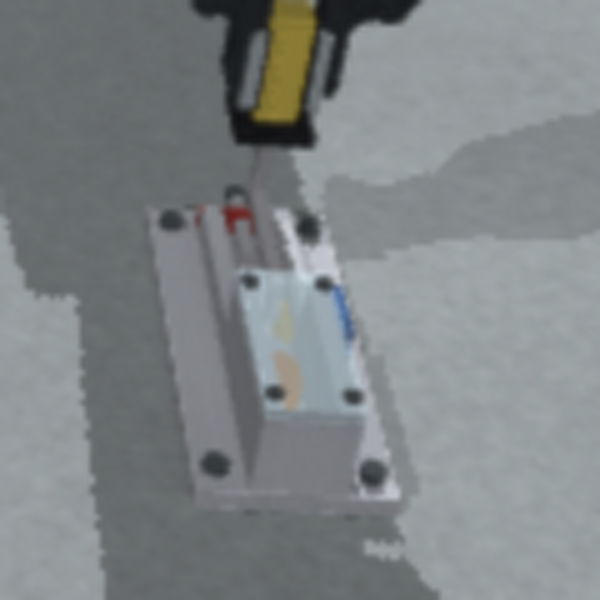

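Run:
```python
from h import *; import pickle
d=pickle.load(open('s7.pkl','rb'))
cc,s=np.cos(YG),np.sin(YG)
def w(x,y,z): return [O[0]+cc*x-s*y,O[1]+s*x+cc*y,z]
for z in (.0704,.0724,.0744):
  print(z,[((proj(d,w(-.0513,y,z))+.4-[330,170])*5).round(1) for y in (-.016,.016)])
# guide reference: guard front/back corners
print([((proj(d,w(x,y,.051))+.4-[330,170])*5).round(1) for x in (0,.076) for y in (-.018,.018)])
```

```text
0.0704 [array([228. , 148.5]), array([308.8, 152.3])]
0.0724 [array([228.7, 144.5]), array([309.7, 148.3])]
0.0744 [array([229.5, 140.4]), array([310.5, 144.2])]
[array([232.2, 266.6]), array([326.2, 271.3]), array([259.4, 398.8]), array([360.2, 404.1])]
```

Call:
play_rows --rows '[{"dp": [-1.5, 0, 0], "rotation": [0, 0, 0], "claw": -1}, {"dp": [-3.0, 0, 0], "rotation": [0, 0, 0], "claw": -1}, {"dp": [-3.0, 0, 0.5], "rotation": [0, 0, 0], "claw": -1}, {"dp": [-3.0, 0, 1.0], "rotation": [0, 0, 0], "claw": -1}, {"dp": [-3.0, 0, 1.0], "rotation": [0, 0, 0], "claw": -1}]'

```text
clock: 8.7
ee_pos: [0.499, 0.1439, 0.0748]
ee_rot: [[0.976, 0.216, -0.0], [0.216, -0.976, -0.0], [-0.0, 0.0, -1.0]]
contact_force: [-0.3, 0.2, -1.0]
opening: 0.204
```

```bash
python3 -c "
from h import *
st();tipg()"
```

```text
t 8.7 p [0.499  0.1439 0.0748] yaw 0.2177 z [-2.e-04 -1.e-04 -1.e+00] F [-0.33  0.23 -0.98] M [-0.011  0.031 -0.013] op 0.204
tip g -0.0356 0.0 tipz 0.0118
Fg -0.28 0.3 -0.98
```

Call:
play_rows --rows '[{"dp": [0, 0, 0.1], "rotation": [0, 0, 0], "claw": -1}, {"dp": [0, 0, 0.1], "rotation": [0, 0, 0], "claw": -1}]'

```text
clock: 8.95
ee_pos: [0.4988, 0.1439, 0.0743]
ee_rot: [[0.976, 0.216, 0.0], [0.216, -0.976, 0.0], [0.0, 0.0, -1.0]]
contact_force: [0.1, -0.1, -1.3]
opening: 0.206
```

Call:
play_rows --rows '[{"dp": [0, 0, 0.1], "rotation": [0, 0, 0], "claw": -1}, {"dp": [0, 0, 0.1], "rotation": [0, 0, 0], "claw": -1}]'

```text
clock: 9.2
ee_pos: [0.4986, 0.1438, 0.0733]
ee_rot: [[0.976, 0.216, 0.0], [0.216, -0.976, 0.0], [0.0, 0.0, -1.0]]
contact_force: [0.1, -0.0, -1.0]
opening: 0.203
```

Call:
play_rows --rows '[{"dp": [0, 0, 0.1], "rotation": [0, 0, 0], "claw": -1}, {"dp": [0, 0, 0.1], "rotation": [0, 0, 0], "claw": -1}]'

```text
clock: 9.45
ee_pos: [0.4985, 0.1438, 0.0728]
ee_rot: [[0.976, 0.216, 0.0], [0.216, -0.976, 0.0], [0.0, -0.0, -1.0]]
contact_force: [-1.7, 0.1, 4.9]
opening: 0.198
```

Call:
play_rows --rows '[{"dp": [0, 0, 0.1], "rotation": [0, 0, 0], "claw": -1}, {"dp": [0, 0, 0.1], "rotation": [0, 0, 0], "claw": -1}]'

```text
clock: 9.7
ee_pos: [0.4984, 0.1438, 0.0724]
ee_rot: [[0.976, 0.216, 0.0], [0.216, -0.976, 0.0], [0.0, -0.0, -1.0]]
contact_force: [-4.1, -0.9, 12.1]
opening: 0.204
```

Call:
play_rows --rows '[{"dp": [0, 0, -0.6], "rotation": [0, 0, 0], "claw": -1}, {"dp": [0, 0, -1.3], "rotation": [0, 0, 0], "claw": -1}, {"dp": [1, 0, -1.3], "rotation": [0, 0, 0], "claw": -1}, {"dp": [2.5, 0, -1.3], "rotation": [0, 0, 0], "claw": -1}, {"dp": [3.0, 0, -1.3], "rotation": [0, 0, 0], "claw": -1}, {"dp": [3.0, 0, -1.3], "rotation": [0, 0, 0], "claw": -1}, {"dp": [3.0, 0, -1.3], "rotation": [0, 0, 0], "claw": -1}]'

```text
clock: 10.58
ee_pos: [0.5272, 0.1501, 0.0841]
ee_rot: [[0.976, 0.216, -0.001], [0.216, -0.976, -0.0], [-0.001, 0.0, -1.0]]
contact_force: [-0.4, 0.1, -1.4]
opening: 0.199
```

```bash
python3 -c "
from h import *
st();tipg();go(tcpg(.046,.023),YG);d=shot('wrist','w8.png')"
```

```text
t 10.57 p [0.5272 0.1501 0.0841] yaw 0.2178 z [-1.1e-03 -3.0e-04 -1.0e+00] F [-0.44  0.14 -1.45] M [-0.003  0.03  -0.011] op 0.199
tip g -0.0066 0.0 tipz 0.0211
Fg -0.4 0.23 -1.45
dp cm [ 5.26  0.02 -0.2 ] rot [0.0001 0.0011 0.0028]
```

View pics/w8.png

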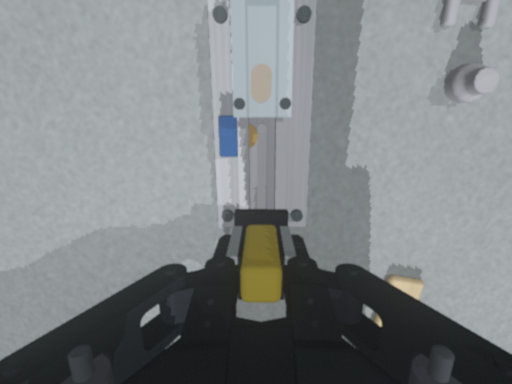

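Call:
play_rows --rows '[{"dp": [0, 0, -0.2], "rotation": [0, 0, 0], "claw": -1}, {"dp": [1, 0, -0.2], "rotation": [0, 0, 0], "claw": -1}, {"dp": [2, 0, -0.2], "rotation": [0, 0, 0], "claw": -1}, {"dp": [2.5, 0, -0.2], "rotation": [0, 0, 0], "claw": -1}, {"dp": [2.5, 0, -0.2], "rotation": [0, 0, 0], "claw": -1}]'

```text
clock: 11.25
ee_pos: [0.5527, 0.1558, 0.0862]
ee_rot: [[0.976, 0.216, 0.0], [0.216, -0.976, 0.0], [0.0, 0.0, -1.0]]
contact_force: [-0.7, -1.2, -1.7]
opening: 0.203
```

```bash
python3 -c "
from h import *
st();tipg();go(tcpg(.046,.023),YG)"
```

```text
t 11.25 p [0.5527 0.1558 0.0862] yaw 0.2177 z [ 2.e-04  0.e+00 -1.e+00] F [-0.69 -1.23 -1.71] M [-0.038  0.015  0.02 ] op 0.203
tip g 0.0195 0.0001 tipz 0.0232
Fg -0.94 -1.06 -1.71
dp cm [2.65 0.02 0.02] rot [ 0.     -0.0002  0.0027]
```

Call:
play_rows --rows '[{"dp": [0.7, 0, 0], "rotation": [0, 0, 0], "claw": -1}, {"dp": [1.4, 0, 0], "rotation": [0, 0, 0], "claw": -1}, {"dp": [2.1, 0, 0], "rotation": [0, 0, 0], "claw": -1}, {"dp": [2.7, 0, 0], "rotation": [0, 0, 0], "claw": -1}, {"dp": [2.7, 0, 0], "rotation": [0, 0, 0], "claw": -1}]'

```text
clock: 11.88
ee_pos: [0.5792, 0.1616, 0.0863]
ee_rot: [[0.976, 0.216, 0.0], [0.216, -0.976, 0.0], [0.0, 0.0, -1.0]]
contact_force: [0.1, 0.4, -1.2]
opening: 0.201
```

```bash
python3 -c "
from h import *
st();tipg();d=shot('wrist','w9.png');t=shot('top','t9.png')
cv2.imwrite('pics/w9z.png',cv2.resize(d['image'][0:220,200:330,::-1],None,fx=2.7,fy=2.7))"
```

```text
t 11.88 p [0.5792 0.1616 0.0863] yaw 0.2177 z [ 5.e-04  1.e-04 -1.e+00] F [ 0.14  0.42 -1.16] M [0.003 0.043 0.   ] op 0.201
tip g 0.0466 0.0002 tipz 0.0233
Fg 0.23 0.38 -1.16
```

View pics/w9z.png

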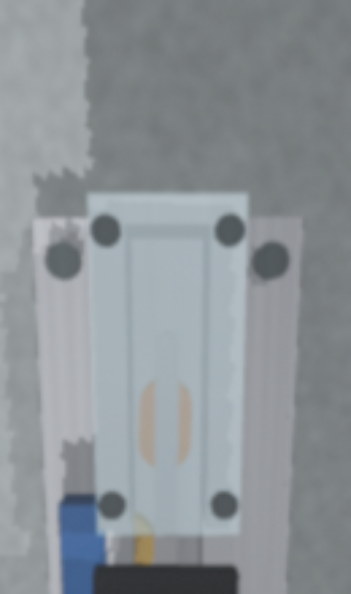

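Call:
play_rows --rows '[{"dp": [0, 0, 0.4], "rotation": [0, 0, 0], "claw": -1}, {"dp": [0, 0, 0.8], "rotation": [0, 0, 0], "claw": -1}, {"dp": [0, 0, 1.15], "rotation": [0, 0, 0], "claw": -1}, {"dp": [0, 0, 1.15], "rotation": [0, 0, 0], "claw": -1}]'

```text
clock: 12.48
ee_pos: [0.5783, 0.1614, 0.0744]
ee_rot: [[0.976, 0.216, -0.001], [0.216, -0.976, -0.0], [-0.001, 0.0, -1.0]]
contact_force: [-0.8, -0.4, -1.2]
opening: 0.202
```

```bash
python3 -c "
from h import *
st();tipg()"
```

```text
t 12.47 p [0.5783 0.1614 0.0744] yaw 0.2178 z [-8.e-04 -2.e-04 -1.e+00] F [-0.77 -0.37 -1.15] M [-0.037  0.038 -0.015] op 0.202
tip g 0.0457 0.0002 tipz 0.0114
Fg -0.84 -0.2 -1.15
```

Call:
play_rows --rows '[{"dp": [-0.4, 0.1, 0], "rotation": [0, 0, 0], "claw": -1}, {"dp": [-0.7, 0.1, 0], "rotation": [0, 0, 0], "claw": -1}, {"dp": [-1.0, 0.1, 0], "rotation": [0, 0, 0], "claw": -1}, {"dp": [-1.3, 0.1, 0], "rotation": [0, 0, 0], "claw": -1}, {"dp": [-1.6, 0.1, 0], "rotation": [0, 0, 0], "claw": -1}]'

```text
clock: 13.1
ee_pos: [0.5632, 0.1571, 0.0749]
ee_rot: [[0.976, 0.216, 0.0], [0.216, -0.976, 0.0], [0.0, -0.0, -1.0]]
contact_force: [-0.6, 0.1, -0.9]
opening: 0.2
```

```bash
python3 -c "
from h import *
st();tipg();d=shot('wrist','w10.png')
cv2.imwrite('pics/w10z.png',cv2.resize(d['image'][0:220,200:330,::-1],None,fx=2.7,fy=2.7))"
```

```text
t 13.1 p [0.5632 0.1571 0.0749] yaw 0.2178 z [ 3.e-04  1.e-04 -1.e+00] F [-0.61  0.09 -0.86] M [ 0.007 -0.112 -0.038] op 0.2
tip g 0.03 -0.0008 tipz 0.0119
Fg -0.58 0.22 -0.86
```

View pics/w10z.png

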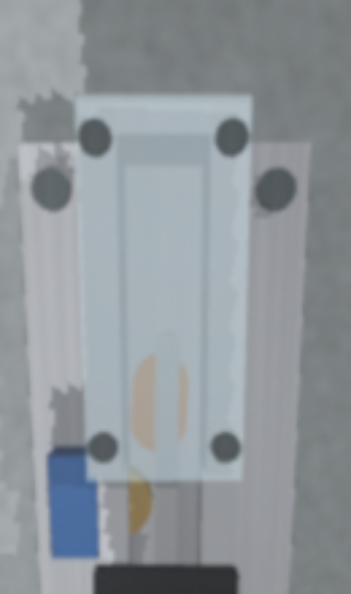

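Call:
play_rows --rows '[{"dp": [-0.4, 0, 0], "rotation": [0, 0, 0], "claw": -1}, {"dp": [-0.8, 0, 0], "rotation": [0, 0, 0], "claw": -1}, {"dp": [-1.0, 0, 0], "rotation": [0, 0, 0], "claw": -1}, {"dp": [-1.2, 0, 0], "rotation": [0, 0, 0], "claw": -1}]'

```text
clock: 13.65
ee_pos: [0.5534, 0.1545, 0.0753]
ee_rot: [[0.976, 0.216, 0.004], [0.216, -0.976, 0.001], [0.004, 0.0, -1.0]]
contact_force: [4.8, -0.5, -1.7]
opening: 0.202
```

```bash
python3 -c "
from h import *
st();tipg()"
```

```text
t 13.65 p [0.5534 0.1545 0.0753] yaw 0.2173 z [ 4.1e-03  5.0e-04 -1.0e+00] F [ 4.8  -0.46 -1.72] M [-0.126 -1.311 -0.121] op 0.202
tip g 0.0199 -0.0013 tipz 0.0123
Fg 4.59 -1.47 -1.72
```

Call:
play_rows --rows '[{"dp": [-0.15, 0, 0], "rotation": [0, 0, 0], "claw": -1}, {"dp": [-0.3, 0, 0], "rotation": [0, 0, 0], "claw": -1}]'

```text
clock: 13.9
ee_pos: [0.5524, 0.1536, 0.0758]
ee_rot: [[0.977, 0.215, 0.008], [0.215, -0.977, 0.001], [0.008, 0.001, -1.0]]
contact_force: [6.6, -1.8, -2.2]
opening: 0.202
```

Call:
play_rows --rows '[{"dp": [-0.15, 0, 0], "rotation": [0, 0, 0], "claw": -1}, {"dp": [-0.3, 0, 0], "rotation": [0, 0, 0], "claw": -1}]'

```text
clock: 14.15
ee_pos: [0.5514, 0.1525, 0.0762]
ee_rot: [[0.977, 0.214, 0.011], [0.214, -0.977, 0.001], [0.011, 0.002, -1.0]]
contact_force: [10.1, -1.4, -1.4]
opening: 0.204
```

```bash
python3 -c "
from h import *
st();tipg();d=shot('wrist','w11.png')
cv2.imwrite('pics/w11z.png',cv2.resize(d['image'][0:220,200:330,::-1],None,fx=2.7,fy=2.7))"
```

```text
t 14.15 p [0.5514 0.1525 0.0762] yaw 0.2157 z [ 1.140e-02  8.000e-04 -9.999e-01] F [10.1  -1.36 -1.43] M [-0.611 -2.711 -0.264] op 0.204
tip g 0.0175 -0.0028 tipz 0.0132
Fg 9.58 -3.48 -1.43
```

View pics/w11z.png

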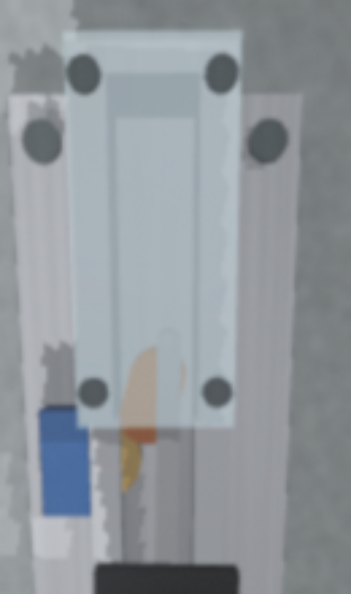

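Call:
play_rows --rows '[{"dp": [0.6, 0, 0], "rotation": [0, 0, 0], "claw": -1}, {"dp": [1.3, 0, 0], "rotation": [0, 0, 0], "claw": -1}, {"dp": [1.3, -0.15, 0.0], "rotation": [0, 0, 0], "claw": -1}, {"dp": [1.3, -0.3, 0.0], "rotation": [0, 0, 0], "claw": -1}, {"dp": [1.3, -0.3, 0.0], "rotation": [0, 0, 0], "claw": -1}]'

```text
clock: 14.82
ee_pos: [0.5569, 0.1593, 0.0746]
ee_rot: [[0.976, 0.217, -0.001], [0.217, -0.976, -0.0], [-0.001, -0.0, -1.0]]
contact_force: [-0.4, 0.3, -1.1]
opening: 0.202
```

```bash
python3 -c "
from h import *
st();tipg();d=shot('wrist','w12.png')
cv2.imwrite('pics/w12z.png',cv2.resize(d['image'][0:220,200:330,::-1],None,fx=2.7,fy=2.7))"
```

```text
t 14.82 p [0.5569 0.1593 0.0746] yaw 0.2186 z [-1.3e-03 -1.0e-04 -1.0e+00] F [-0.38  0.27 -1.07] M [ 0.045 -0.007 -0.014] op 0.202
tip g 0.0243 0.0026 tipz 0.0116
Fg -0.31 0.35 -1.07
```

View pics/w12z.png

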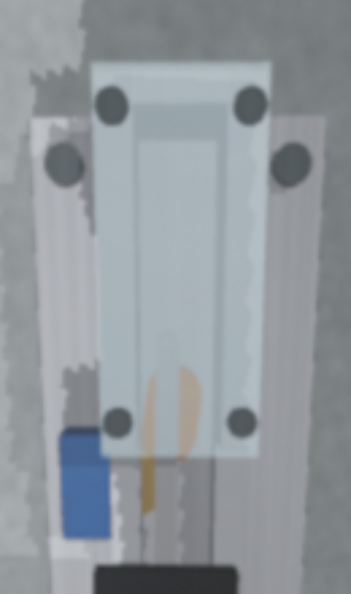

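Call:
play_rows --rows '[{"dp": [-0.2, 0.1, 0.05], "rotation": [0, 0, 0], "claw": -1}, {"dp": [-0.4, 0.1, 0.05], "rotation": [0, 0, 0], "claw": -1}, {"dp": [-0.6, 0.1, 0.05], "rotation": [0, 0, 0], "claw": -1}, {"dp": [-0.8, 0.1, 0.05], "rotation": [0, 0, 0], "claw": -1}]'

```text
clock: 15.38
ee_pos: [0.5528, 0.1563, 0.075]
ee_rot: [[0.976, 0.215, 0.006], [0.215, -0.977, 0.001], [0.006, 0.0, -1.0]]
contact_force: [6.0, -0.4, -1.4]
opening: 0.201
```

```bash
python3 -c "
from h import *
st();tipg();d=shot('wrist','w13.png')
cv2.imwrite('pics/w13z.png',cv2.resize(d['image'][0:220,200:330,::-1],None,fx=2.7,fy=2.7))"
```

```text
t 15.38 p [0.5528 0.1563 0.075 ] yaw 0.2172 z [ 5.7e-03  9.0e-04 -1.0e+00] F [ 5.98 -0.4  -1.41] M [-0.11  -1.749 -0.075] op 0.201
tip g 0.0197 0.0006 tipz 0.012
Fg 5.76 -1.67 -1.41
```

View pics/w13z.png

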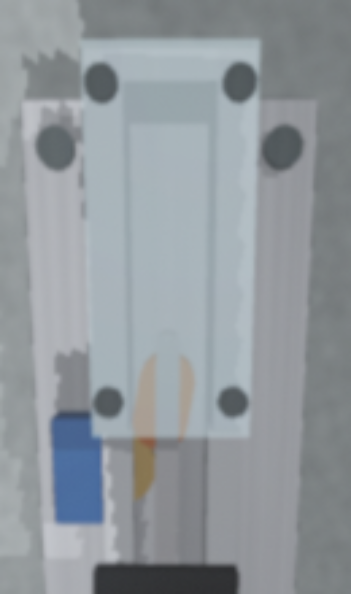

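Call:
play_rows --rows '[{"dp": [-0.1, -0.05, 0], "rotation": [0, 0, 0], "claw": -1}, {"dp": [-0.2, -0.1, 0], "rotation": [0, 0, 0], "claw": -1}, {"dp": [-0.2, -0.1, 0], "rotation": [0, 0, 0], "claw": -1}]'

```text
clock: 15.8
ee_pos: [0.5524, 0.1565, 0.0755]
ee_rot: [[0.977, 0.215, 0.009], [0.215, -0.977, 0.001], [0.009, 0.001, -1.0]]
contact_force: [7.1, -1.6, -1.9]
opening: 0.203
```

Call:
play_rows --rows '[{"dp": [-0.1, 0, 0], "rotation": [0, 0, 0], "claw": -1}, {"dp": [-0.2, 0, 0], "rotation": [0, 0, 0], "claw": -1}, {"dp": [-0.2, 0, 0], "rotation": [0, 0, 0], "claw": -1}]'

```text
clock: 16.18
ee_pos: [0.5518, 0.1562, 0.0759]
ee_rot: [[0.977, 0.214, 0.012], [0.214, -0.977, 0.001], [0.012, 0.001, -1.0]]
contact_force: [9.1, -1.9, -2.1]
opening: 0.203
```

```bash
python3 -c "
from h import *
st();tipg();d=shot('wrist','w14.png')
cv2.imwrite('pics/w14z.png',cv2.resize(d['image'][0:220,200:330,::-1],None,fx=2.7,fy=2.7))"
```

```text
t 16.18 p [0.5518 0.1562 0.0759] yaw 0.2161 z [ 0.0118  0.0015 -0.9999] F [ 9.08 -1.92 -2.14] M [-0.285 -2.567 -0.171] op 0.203
tip g 0.0188 0.0008 tipz 0.0129
Fg 8.46 -3.81 -2.14
```

View pics/w14z.png

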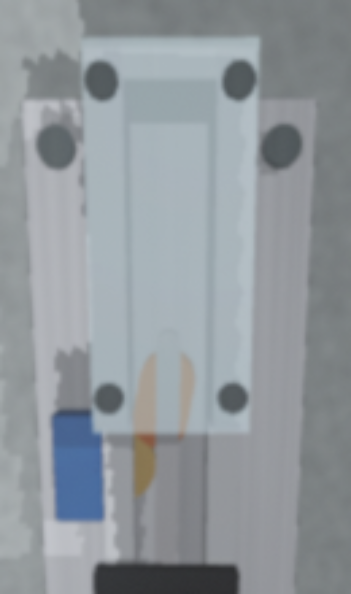

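Call:
play_rows --rows '[{"dp": [0.6, 0, 0], "rotation": [0, 0, 0], "claw": -1}, {"dp": [1.2, 0, 0], "rotation": [0, 0, 0], "claw": -1}, {"dp": [1.2, -0.15, 0.0], "rotation": [0, 0, 0], "claw": -1}, {"dp": [0.9, -0.15, 0.0], "rotation": [0, 0, 0], "claw": -1}, {"dp": [0.7, -0.15, 0.0], "rotation": [0, 0, 0], "claw": -1}, {"dp": [0.5, -0.15, 0.0], "rotation": [0, 0, 0], "claw": -1}, {"dp": [0.3, -0.15, 0.0], "rotation": [0, 0, 0], "claw": -1}]'

```text
clock: 17.1
ee_pos: [0.5517, 0.1588, 0.0752]
ee_rot: [[0.976, 0.216, 0.007], [0.216, -0.977, 0.001], [0.007, 0.0, -1.0]]
contact_force: [7.2, -0.3, -1.8]
opening: 0.207
```

```bash
python3 -c "
from h import *
st();tipg();d=shot('wrist','w15.png')
cv2.imwrite('pics/w15z.png',cv2.resize(d['image'][0:220,200:330,::-1],None,fx=2.7,fy=2.7))"
```

```text
t 17.1 p [0.5517 0.1588 0.0752] yaw 0.2172 z [ 0.0067  0.0013 -1.    ] F [ 7.24 -0.33 -1.75] M [ 0.042 -1.964 -0.05 ] op 0.207
tip g 0.0192 0.0032 tipz 0.0122
Fg 7.0 -1.87 -1.75
```

View pics/w15z.png

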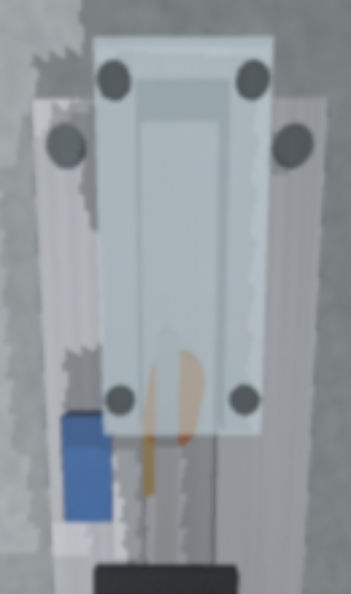

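Call:
play_rows --rows '[{"dp": [-0.15, 0, 0], "rotation": [0, 0, 0], "claw": -1}, {"dp": [-0.3, 0, 0], "rotation": [0, 0, 0], "claw": -1}]'

```text
clock: 17.4
ee_pos: [0.5507, 0.1581, 0.0757]
ee_rot: [[0.977, 0.215, 0.01], [0.215, -0.977, 0.002], [0.011, 0.001, -1.0]]
contact_force: [8.6, -0.3, -1.4]
opening: 0.202
```

```bash
python3 -c "
from h import *
tipg()"
```

```text
tip g 0.0181 0.0028 tipz 0.0127
Fg 8.32 -2.13 -1.38
```

Call:
play_rows --rows '[{"dp": [-0.1, 0, 0], "rotation": [0, 0, 0], "claw": -1}, {"dp": [-0.2, 0, 0], "rotation": [0, 0, 0], "claw": -1}]'

```text
clock: 17.65
ee_pos: [0.5495, 0.1575, 0.0759]
ee_rot: [[0.977, 0.215, 0.012], [0.215, -0.977, 0.002], [0.012, 0.001, -1.0]]
contact_force: [9.4, -0.5, -1.3]
opening: 0.2
```

```bash
python3 -c "
from h import *
tipg();d=shot('wrist','w16.png')
cv2.imwrite('pics/w16z.png',cv2.resize(d['image'][0:220,200:330,::-1],None,fx=2.7,fy=2.7))"
```

```text
tip g 0.0167 0.0025 tipz 0.0129
Fg 9.06 -2.44 -1.31
```

View pics/w16z.png

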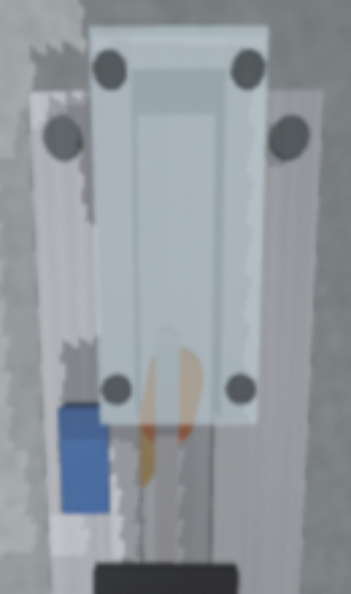

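Call:
play_rows --rows '[{"dp": [-0.15, 0, 0], "rotation": [0, 0, 0], "claw": -1}, {"dp": [-0.3, 0, 0], "rotation": [0, 0, 0], "claw": -1}]'

```text
clock: 17.95
ee_pos: [0.5427, 0.1574, 0.0751]
ee_rot: [[0.976, 0.216, 0.004], [0.216, -0.976, 0.001], [0.004, -0.001, -1.0]]
contact_force: [4.9, 1.2, 0.5]
opening: 0.203
```

```bash
python3 -c "
from h import *
tipg()"
```

```text
tip g 0.0101 0.0038 tipz 0.0121
Fg 5.01 0.13 0.51
```

Call:
play_rows --rows '[{"dp": [-0.1, 0, 0], "rotation": [0, 0, 0], "claw": -1}, {"dp": [-0.2, 0, 0], "rotation": [0, 0, 0], "claw": -1}]'

```text
clock: 18.2
ee_pos: [0.5406, 0.1581, 0.0751]
ee_rot: [[0.976, 0.217, 0.004], [0.217, -0.976, 0.002], [0.005, -0.002, -1.0]]
contact_force: [5.4, 3.4, 1.3]
opening: 0.204
```

```bash
python3 -c "
from h import *
tipg();d=shot('wrist','w17.png')
cv2.imwrite('pics/w17z.png',cv2.resize(d['image'][0:220,200:330,::-1],None,fx=2.7,fy=2.7))"
```

```text
tip g 0.0081 0.005 tipz 0.0121
Fg 5.96 2.19 1.25
```

View pics/w17z.png

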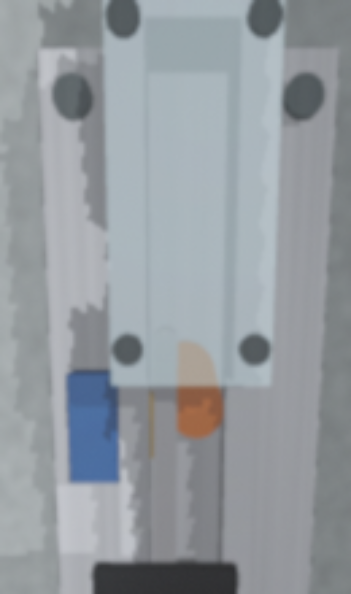

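Call:
play_rows --rows '[{"dp": [0.5, 0, 0], "rotation": [0, 0, 0], "claw": -1}, {"dp": [1.1, 0, 0], "rotation": [0, 0, 0], "claw": -1}, {"dp": [1.1, 0.3, 0.0], "rotation": [0, 0, 0], "claw": -1}, {"dp": [1.1, 0.6, 0.0], "rotation": [0, 0, 0], "claw": -1}, {"dp": [1.1, 0.6, 0.0], "rotation": [0, 0, 0], "claw": -1}]'

```text
clock: 18.88
ee_pos: [0.5505, 0.1519, 0.0741]
ee_rot: [[0.977, 0.215, -0.001], [0.215, -0.977, -0.001], [-0.001, 0.0, -1.0]]
contact_force: [0.2, 0.7, -0.7]
opening: 0.199
```

```bash
python3 -c "
from h import *
st();tipg();d=shot('wrist','w18.png')
cv2.imwrite('pics/w18z.png',cv2.resize(d['image'][0:220,200:330,::-1],None,fx=2.7,fy=2.7))"
```

```text
t 18.88 p [0.5505 0.1519 0.0741] yaw 0.2167 z [-1.e-03 -7.e-04 -1.e+00] F [ 0.16  0.74 -0.65] M [ 0.034 -0.024 -0.013] op 0.199
tip g 0.0165 -0.0032 tipz 0.0111
Fg 0.32 0.69 -0.65
```

View pics/w18z.png

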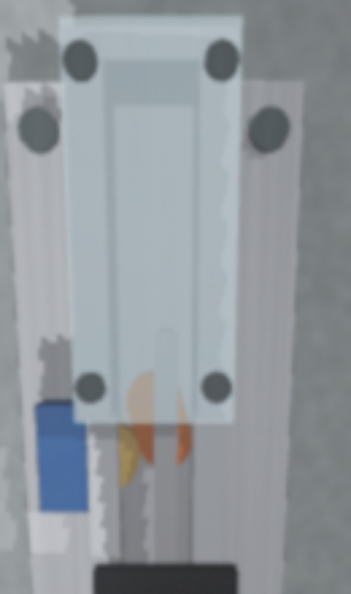

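Call:
play_rows --rows '[{"dp": [-0.2, -0.15, 0], "rotation": [0, 0, 0], "claw": -1}, {"dp": [-0.4, -0.15, 0], "rotation": [0, 0, 0], "claw": -1}, {"dp": [-0.6, -0.15, 0], "rotation": [0, 0, 0], "claw": -1}, {"dp": [-0.8, -0.15, 0], "rotation": [0, 0, 0], "claw": -1}]'

```text
clock: 19.42
ee_pos: [0.5439, 0.153, 0.0747]
ee_rot: [[0.976, 0.216, 0.003], [0.216, -0.976, 0.001], [0.003, -0.0, -1.0]]
contact_force: [2.6, 1.1, -1.5]
opening: 0.204
```

```bash
python3 -c "
from h import *
tipg();d=shot('wrist','w19.png')
cv2.imwrite('pics/w19z.png',cv2.resize(d['image'][0:220,200:330,::-1],None,fx=2.7,fy=2.7))"
```

```text
tip g 0.0103 -0.0007 tipz 0.0117
Fg 2.8 0.5 -1.53
```

View pics/w19z.png

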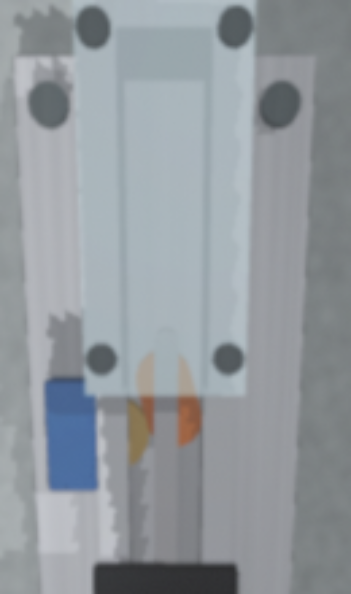

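Call:
play_rows --rows '[{"dp": [-0.15, 0, 0], "rotation": [0, 0, 0], "claw": -1}, {"dp": [-0.3, 0, 0], "rotation": [0, 0, 0], "claw": -1}]'

```text
clock: 19.73
ee_pos: [0.541, 0.1523, 0.0747]
ee_rot: [[0.976, 0.216, 0.003], [0.216, -0.976, 0.001], [0.003, -0.0, -1.0]]
contact_force: [3.2, 0.6, 0.1]
opening: 0.201
```

```bash
python3 -c "
from h import *
tipg()"
```

```text
tip g 0.0073 -0.0008 tipz 0.0117
Fg 3.29 -0.07 0.11
```

Call:
play_rows --rows '[{"dp": [-0.15, 0, 0], "rotation": [0, 0, 0], "claw": -1}, {"dp": [-0.3, 0, 0], "rotation": [0, 0, 0], "claw": -1}]'

```text
clock: 19.98
ee_pos: [0.5372, 0.1509, 0.0744]
ee_rot: [[0.976, 0.216, 0.001], [0.216, -0.976, -0.0], [0.001, 0.0, -1.0]]
contact_force: [4.3, -0.5, -0.6]
opening: 0.202
```

```bash
python3 -c "
from h import *
tipg();d=shot('wrist','w20.png')
cv2.imwrite('pics/w20z.png',cv2.resize(d['image'][0:220,200:330,::-1],None,fx=2.7,fy=2.7))"
```

```text
tip g 0.0033 -0.0013 tipz 0.0114
Fg 4.12 -1.42 -0.56
```

View pics/w20z.png

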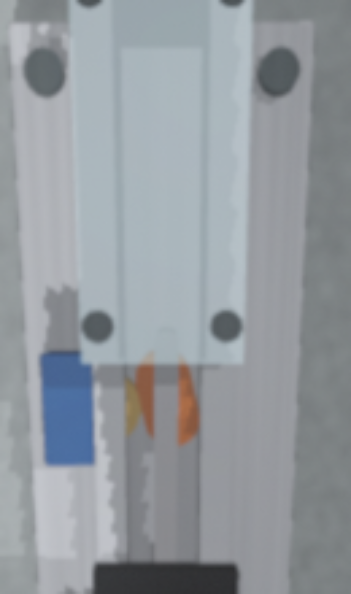

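Call:
play_rows --rows '[{"dp": [-0.15, -0.03, 0], "rotation": [0, 0, 0], "claw": -1}, {"dp": [-0.3, -0.05, 0], "rotation": [0, 0, 0], "claw": -1}, {"dp": [-0.45, -0.05, 0], "rotation": [0, 0, 0], "claw": -1}]'

```text
clock: 20.4
ee_pos: [0.5321, 0.1501, 0.0742]
ee_rot: [[0.977, 0.215, -0.0], [0.215, -0.977, -0.001], [-0.001, 0.001, -1.0]]
contact_force: [3.5, -2.0, -0.7]
opening: 0.209
```

```bash
python3 -c "
from h import *
tipg()"
```

```text
tip g -0.0018 -0.0011 tipz 0.0112
Fg 3.05 -2.68 -0.66
```

Call:
play_rows --rows '[{"dp": [-0.15, 0, 0], "rotation": [0, 0, 0], "claw": -1}, {"dp": [-0.3, 0, 0], "rotation": [0, 0, 0], "claw": -1}]'

```text
clock: 20.65
ee_pos: [0.5289, 0.1501, 0.0742]
ee_rot: [[0.976, 0.216, -0.001], [0.216, -0.976, -0.0], [-0.001, -0.0, -1.0]]
contact_force: [3.0, -0.4, -1.3]
opening: 0.199
```

```bash
python3 -c "
from h import *
tipg();d=shot('wrist','w21.png')
cv2.imwrite('pics/w21z.png',cv2.resize(d['image'][0:220,200:330,::-1],None,fx=2.7,fy=2.7))"
```

```text
tip g -0.0049 -0.0003 tipz 0.0112
Fg 2.83 -1.01 -1.29
```

View pics/w21z.png

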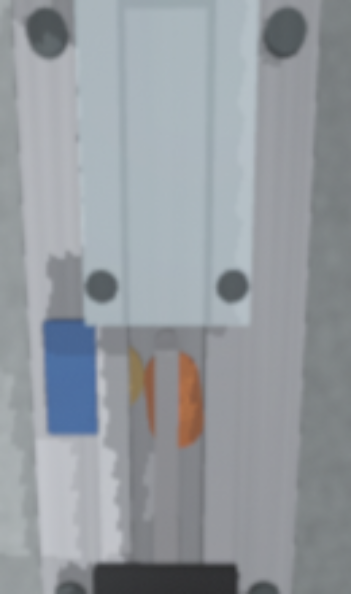

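Call:
play_rows --rows '[{"dp": [-0.1, 0.1, 0], "rotation": [0, 0, 0], "claw": -1}, {"dp": [-0.25, 0.1, 0], "rotation": [0, 0, 0], "claw": -1}, {"dp": [-0.4, 0.1, 0], "rotation": [0, 0, 0], "claw": -1}]'

```text
clock: 21.08
ee_pos: [0.5263, 0.1495, 0.0745]
ee_rot: [[0.976, 0.217, 0.001], [0.217, -0.976, 0.001], [0.002, -0.001, -1.0]]
contact_force: [2.8, 2.7, -0.8]
opening: 0.202
```

```bash
python3 -c "
from h import *
tipg()"
```

```text
tip g -0.0077 -0.0004 tipz 0.0115
Fg 3.26 2.01 -0.81
```

Call:
play_rows --rows '[{"dp": [-0.15, 0, 0], "rotation": [0, 0, 0], "claw": -1}, {"dp": [-0.3, 0, 0], "rotation": [0, 0, 0], "claw": -1}]'

```text
clock: 21.32
ee_pos: [0.5231, 0.1486, 0.0745]
ee_rot: [[0.976, 0.217, 0.001], [0.217, -0.976, 0.001], [0.001, -0.001, -1.0]]
contact_force: [2.7, 3.0, -0.9]
opening: 0.2
```

```bash
python3 -c "
from h import *
tipg();d=shot('wrist','w22.png')
cv2.imwrite('pics/w22z.png',cv2.resize(d['image'][0:220,200:330,::-1],None,fx=2.7,fy=2.7))"
```

```text
tip g -0.011 -0.0006 tipz 0.0115
Fg 3.3 2.3 -0.93
```

View pics/w22z.png

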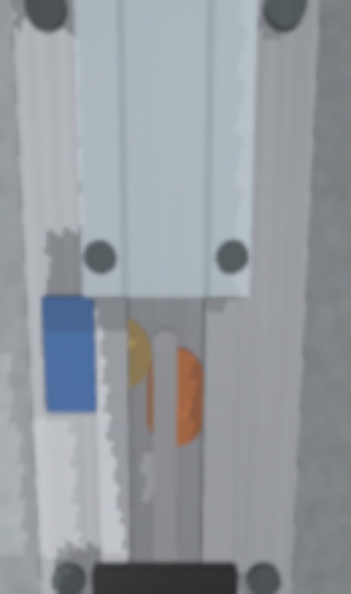

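Call:
play_rows --rows '[{"dp": [-0.1, 0.1, 0], "rotation": [0, 0, 0], "claw": -1}, {"dp": [-0.2, 0.1, 0], "rotation": [0, 0, 0], "claw": -1}, {"dp": [-0.3, 0.1, 0], "rotation": [0, 0, 0], "claw": -1}]'

```text
clock: 21.75
ee_pos: [0.5184, 0.1444, 0.0739]
ee_rot: [[0.977, 0.215, -0.004], [0.215, -0.977, -0.002], [-0.004, 0.001, -1.0]]
contact_force: [-0.6, 0.1, -0.7]
opening: 0.205
```

```bash
python3 -c "
from h import *
tipg()"
```

```text
tip g -0.0165 -0.0036 tipz 0.0109
Fg -0.57 0.2 -0.66
```

Call:
play_rows --rows '[{"dp": [-0.1, 0.0, 0], "rotation": [0, 0, 0], "claw": -1}, {"dp": [-0.2, 0.0, 0], "rotation": [0, 0, 0], "claw": -1}, {"dp": [-0.3, 0.0, 0], "rotation": [0, 0, 0], "claw": -1}]'

```text
clock: 22.12
ee_pos: [0.5168, 0.1449, 0.0742]
ee_rot: [[0.976, 0.216, -0.001], [0.216, -0.976, -0.001], [-0.001, 0.0, -1.0]]
contact_force: [0.2, 0.1, -1.2]
opening: 0.201
```

```bash
python3 -c "
from h import *
tipg();d=shot('wrist','w23.png')
cv2.imwrite('pics/w23z.png',cv2.resize(d['image'][0:220,200:330,::-1],None,fx=2.7,fy=2.7))"
```

```text
tip g -0.0179 -0.0028 tipz 0.0112
Fg 0.24 0.08 -1.24
```

View pics/w23z.png

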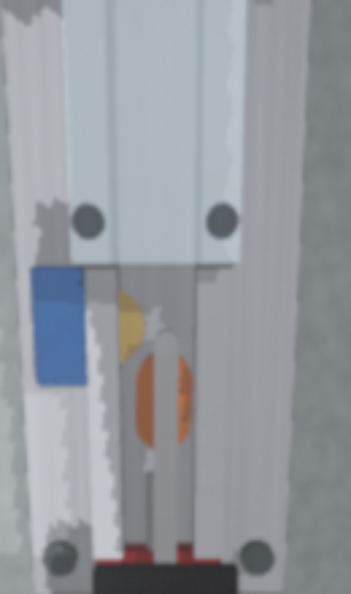

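Call:
play_rows --rows '[{"dp": [-0.1, -0.1, 0], "rotation": [0, 0, 0], "claw": -1}, {"dp": [-0.2, -0.1, 0], "rotation": [0, 0, 0], "claw": -1}, {"dp": [-0.3, -0.1, 0], "rotation": [0, 0, 0], "claw": -1}, {"dp": [-0.4, -0.1, 0], "rotation": [0, 0, 0], "claw": -1}]'

```text
clock: 22.68
ee_pos: [0.513, 0.1455, 0.0743]
ee_rot: [[0.976, 0.216, 0.0], [0.216, -0.976, -0.0], [0.0, 0.0, -1.0]]
contact_force: [-0.2, -0.0, -1.4]
opening: 0.203
```

Call:
play_rows --rows '[{"dp": [-0.1, 0, 0], "rotation": [0, 0, 0], "claw": -1}, {"dp": [-0.2, 0, 0], "rotation": [0, 0, 0], "claw": -1}, {"dp": [-0.3, 0, 0], "rotation": [0, 0, 0], "claw": -1}]'

```text
clock: 23.05
ee_pos: [0.5101, 0.1448, 0.0743]
ee_rot: [[0.976, 0.216, 0.0], [0.216, -0.976, -0.0], [0.0, 0.0, -1.0]]
contact_force: [0.7, 0.6, -1.2]
opening: 0.203
```

```bash
python3 -c "
from h import *
tipg();d=shot('wrist','w24.png')
cv2.imwrite('pics/w24z.png',cv2.resize(d['image'][0:220,200:330,::-1],None,fx=2.7,fy=2.7))"
```

```text
tip g -0.0245 -0.0015 tipz 0.0113
Fg 0.83 0.44 -1.22
```

View pics/w24z.png

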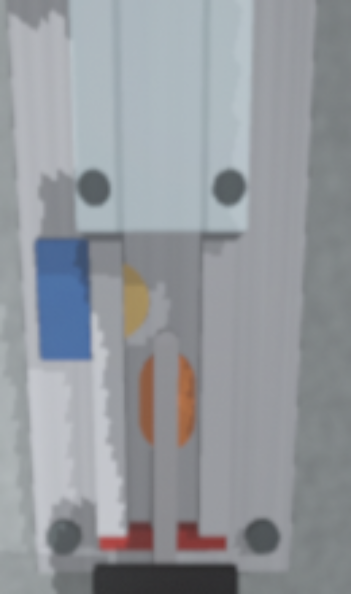

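Key tracks the tip, well aligned. Continue in millimetre steps.

Call:
play_rows --rows '[{"dp": [-0.1, 0, 0], "rotation": [0, 0, 0], "claw": -1}, {"dp": [-0.2, 0, 0], "rotation": [0, 0, 0], "claw": -1}, {"dp": [-0.3, 0, 0], "rotation": [0, 0, 0], "claw": -1}]'

```text
clock: 23.48
ee_pos: [0.5085, 0.1445, 0.0746]
ee_rot: [[0.976, 0.216, 0.003], [0.216, -0.976, 0.001], [0.003, -0.0, -1.0]]
contact_force: [2.9, 1.0, -1.3]
opening: 0.202
```

Call:
play_rows --rows '[{"dp": [-0.1, 0, 0], "rotation": [0, 0, 0], "claw": -1}, {"dp": [-0.2, 0, 0], "rotation": [0, 0, 0], "claw": -1}, {"dp": [-0.3, 0, 0], "rotation": [0, 0, 0], "claw": -1}]'

```text
clock: 23.85
ee_pos: [0.5075, 0.1444, 0.0751]
ee_rot: [[0.976, 0.216, 0.007], [0.216, -0.976, 0.002], [0.007, -0.0, -1.0]]
contact_force: [7.1, 2.5, -0.0]
opening: 0.202
```

Call:
play_rows --rows '[{"dp": [-0.1, 0, 0], "rotation": [0, 0, 0], "claw": -1}, {"dp": [-0.2, 0, 0], "rotation": [0, 0, 0], "claw": -1}, {"dp": [-0.3, 0, 0], "rotation": [0, 0, 0], "claw": -1}]'

```text
clock: 24.22
ee_pos: [0.5068, 0.1443, 0.0756]
ee_rot: [[0.976, 0.216, 0.011], [0.216, -0.976, 0.003], [0.011, -0.0, -1.0]]
contact_force: [9.1, 2.3, -1.3]
opening: 0.203
```

```bash
python3 -c "
from h import *
tipg();d=shot('wrist','w25.png')
cv2.imwrite('pics/w25z.png',cv2.resize(d['image'][0:220,200:330,::-1],None,fx=2.7,fy=2.7))"
```

```text
tip g -0.0279 -0.0013 tipz 0.0126
Fg 9.38 0.34 -1.28
```

View pics/w25z.png

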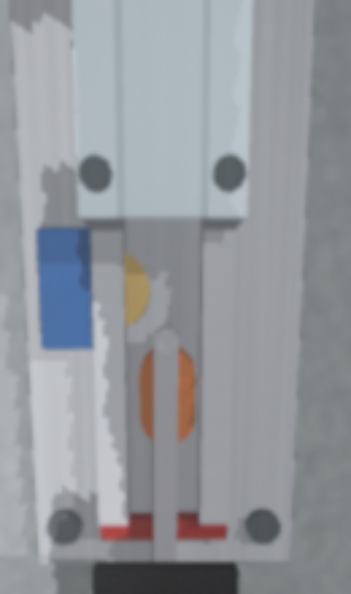

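Call:
play_rows --rows '[{"dp": [0.2, 0, 0], "rotation": [0, 0, 0], "claw": -1}, {"dp": [0.25, 0, 0], "rotation": [0, 0, 0], "claw": -1}, {"dp": [0.25, 0, 0], "rotation": [0, 0, 0], "claw": -1}, {"dp": [0.25, 0, 0], "rotation": [0, 0, 0], "claw": -1}]'

```text
clock: 24.78
ee_pos: [0.507, 0.1443, 0.0752]
ee_rot: [[0.976, 0.216, 0.007], [0.216, -0.976, 0.002], [0.007, -0.0, -1.0]]
contact_force: [6.1, 1.3, -1.7]
opening: 0.202
```

Call:
play_rows --rows '[{"dp": [0.4, 0, 0], "rotation": [0, 0, 0], "claw": -1}, {"dp": [0.85, 0, 0], "rotation": [0, 0, 0], "claw": -1}, {"dp": [0.85, 0, 0], "rotation": [0, 0, 0], "claw": -1}, {"dp": [0.85, 0, -1], "rotation": [0, 0, 0], "claw": -1}, {"dp": [0.85, 0, -3], "rotation": [0, 0, 0], "claw": -1}, {"dp": [0.85, 0, -6], "rotation": [0, 0, 0], "claw": -1}, {"dp": [0.85, 0, -10], "rotation": [0, 0, 0], "claw": -1}, {"dp": [0.85, 0, -12.5], "rotation": [0, 0, 0], "claw": -1}, {"dp": [0.85, 0, -12.5], "rotation": [0, 0, 0], "claw": -1}, {"dp": [0.85, 0, -12.5], "rotation": [0, 0, 0], "claw": -1}]'

```text
clock: 26.02
ee_pos: [0.5111, 0.145, 0.1987]
ee_rot: [[0.976, 0.216, -0.002], [0.216, -0.976, -0.0], [-0.002, 0.0, -1.0]]
contact_force: [-0.3, -0.2, -0.6]
opening: 0.199
```

Run:
```python
from h import *; import pickle
st();tipg();d=shot('wrist','w26.png'); pickle.dump(d,open('w26.pkl','wb'))
cv2.imwrite('pics/w26z.png',cv2.resize(d['image'][0:300,160:360,::-1],None,fx=2,fy=2))
go([.6078,-.1775,.20],.3168)
```

```text
t 26.02 p [0.5111 0.145  0.1987] yaw 0.2178 z [-1.7e-03 -5.0e-04 -1.0e+00] F [-0.26 -0.23 -0.59] M [0.007 0.023 0.006] op 0.199
tip g -0.0235 -0.0015 tipz 0.1357
Fg -0.3 -0.17 -0.59
dp cm [ 2.49 33.58 -0.17] rot [ 0.0001  0.0025 -0.099 ]
```

View pics/w26z.png

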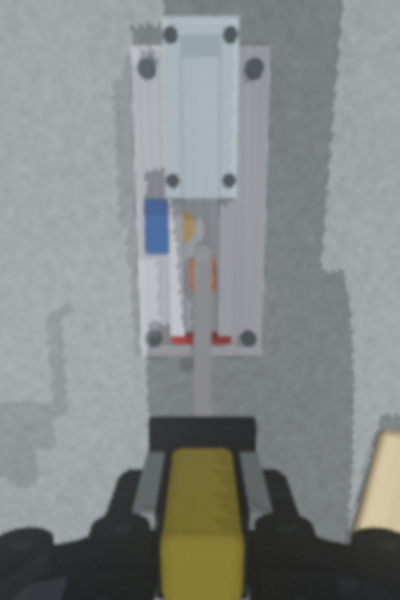

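Call:
play_rows --rows '[{"dp": [0, 2, 0], "rotation": [0, 0, 0], "claw": -1}, {"dp": [0, 6, 0], "rotation": [0, 0, -0.02], "claw": -1}, {"dp": [0.5, 10, 0], "rotation": [0, 0, -0.04], "claw": -1}, {"dp": [1, 14, 0], "rotation": [0, 0, -0.06], "claw": -1}, {"dp": [1.5, 18, 0], "rotation": [0, 0, -0.08], "claw": -1}, {"dp": [2, 22, 0], "rotation": [0, 0, -0.099], "claw": -1}, {"dp": [2.5, 26, 0], "rotation": [0, 0, -0.099], "claw": -1}, {"dp": [2.5, 30, 0], "rotation": [0, 0, -0.099], "claw": -1}, {"dp": [2.5, 32.5, 0], "rotation": [0, 0, -0.099], "claw": -1}, {"dp": [2.5, 33.6, 0], "rotation": [0, 0, -0.099], "claw": -1}, {"dp": [2.5, 33.6, 0], "rotation": [0, 0, -0.099], "claw": -1}, {"dp": [2.5, 33.6, 0], "rotation": [0, 0, -0.099], "claw": -1}]'

```text
clock: 27.58
ee_pos: [0.6089, -0.1754, 0.1989]
ee_rot: [[0.95, 0.313, -0.001], [0.313, -0.95, 0.002], [-0.0, -0.002, -1.0]]
contact_force: [-0.1, 1.5, -0.6]
opening: 0.205
```

Run:
```python
from h import *; import pickle
st();d=shot('wrist','w27.png'); 
cv2.imwrite('pics/w27z.png',cv2.resize(d['image'][60:280,180:340,::-1],None,fx=2.7,fy=2.7))
go([.6078,-.1775,.20],.3168)
```

```text
t 27.57 p [ 0.6089 -0.1754  0.1989] yaw 0.3188 z [-9.0e-04  1.5e-03 -1.0e+00] F [-0.12  1.54 -0.58] M [ 0.019 -0.018 -0.016] op 0.205
dp cm [-0.19  0.16 -0.09] rot [-0.0014  0.0001  0.0022]
```

View pics/w27z.png

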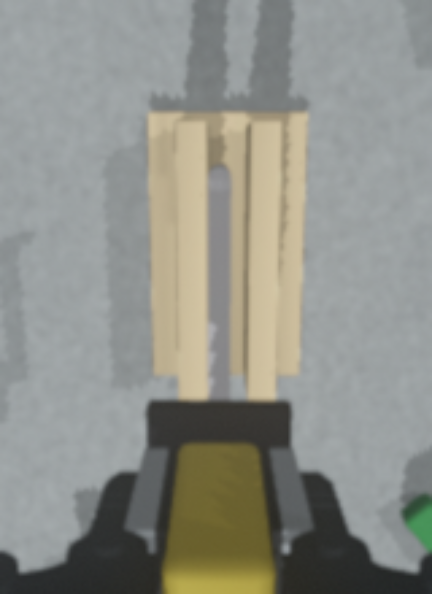

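Call:
play_rows --rows '[{"dp": [-0.15, 0.18, 0], "rotation": [0, 0, 0], "claw": -1}, {"dp": [-0.15, 0.18, 2], "rotation": [0, 0, 0], "claw": -1}, {"dp": [-0.15, 0.18, 4.5], "rotation": [0, 0, 0], "claw": -1}, {"dp": [-0.15, 0.18, 6], "rotation": [0, 0, 0], "claw": -1}, {"dp": [-0.15, 0.18, 6], "rotation": [0, 0, 0], "claw": -1}, {"dp": [-0.15, 0.18, 6], "rotation": [0, 0, 0], "claw": -1}]'

```text
clock: 28.38
ee_pos: [0.6089, -0.1797, 0.1401]
ee_rot: [[0.95, 0.312, 0.001], [0.312, -0.95, -0.0], [0.001, 0.001, -1.0]]
contact_force: [-0.4, -0.3, -0.5]
opening: 0.204
```

Run:
```python
from h import *; import pickle
st();d=shot('wrist','w28.png'); 
cv2.imwrite('pics/w28z.png',cv2.resize(d['image'][60:280,180:340,::-1],None,fx=2.7,fy=2.7))
go([.6080,-.1775,.07],.3168)
```

```text
t 28.38 p [ 0.6089 -0.1797  0.1401] yaw 0.3168 z [ 1.4e-03 -4.0e-04 -1.0e+00] F [-0.35 -0.29 -0.53] M [-0.03   0.056 -0.033] op 0.204
dp cm [-0.04 -0.25  7.03] rot [ 0.001  -0.0016  0.    ]
```

View pics/w28z.png

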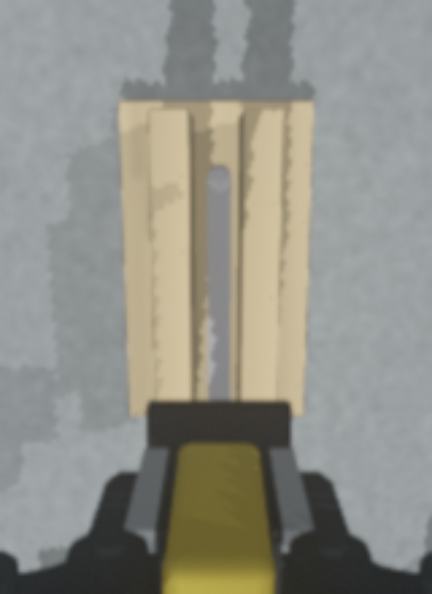

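Call:
play_rows --rows '[{"dp": [-0.04, -0.15, 1], "rotation": [0, 0, 0], "claw": -1}, {"dp": [-0.04, -0.15, 3], "rotation": [0, 0, 0], "claw": -1}, {"dp": [-0.04, -0.15, 5], "rotation": [0, 0, 0], "claw": -1}, {"dp": [-0.04, -0.15, 6.3], "rotation": [0, 0, 0], "claw": -1}, {"dp": [-0.04, -0.15, 6.7], "rotation": [0, 0, 0], "claw": -1}, {"dp": [-0.04, -0.15, 6.7], "rotation": [0, 0, 0], "claw": -1}, {"dp": [-0.04, -0.15, 6.7], "rotation": [0, 0, 0], "claw": -1}]'

```text
clock: 29.3
ee_pos: [0.608, -0.1784, 0.0731]
ee_rot: [[0.95, 0.311, 0.001], [0.311, -0.95, -0.0], [0.001, 0.001, -1.0]]
contact_force: [0.1, 0.6, -0.7]
opening: 0.203
```

Call:
play_rows --rows '[{"dp": [0, 0, 0.15], "rotation": [0, 0, 0], "claw": -1}, {"dp": [0, 0, 0.3], "rotation": [0, 0, 0], "claw": -1}, {"dp": [0, 0, 0.3], "rotation": [0, 0, 0], "claw": -1}]'

```text
clock: 29.68
ee_pos: [0.6074, -0.1783, 0.0693]
ee_rot: [[0.95, 0.312, 0.0], [0.312, -0.95, 0.0], [0.0, -0.0, -1.0]]
contact_force: [-0.1, -0.1, -0.5]
opening: 0.201
```

Run:
```python
from h import *; import pickle
st();d=shot('wrist','w29.png'); 
cv2.imwrite('pics/w29z.png',cv2.resize(d['image'][60:280,180:340,::-1],None,fx=2.7,fy=2.7))
```

```text
t 29.68 p [ 0.6074 -0.1783  0.0693] yaw 0.3168 z [ 0.  0. -1.] F [-0.1  -0.15 -0.45] M [-0.018 -0.016  0.033] op 0.201
```

View pics/w29z.png

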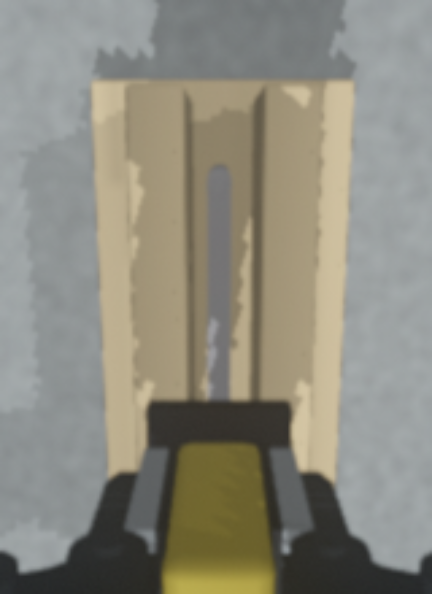

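Nearly seated and centred; go down until contact.

Call:
play_rows --rows '[{"dp": [0, 0, 0.1], "rotation": [0, 0, 0], "claw": -1}, {"dp": [0, 0, 0.1], "rotation": [0, 0, 0], "claw": -1}]'

```text
clock: 29.98
ee_pos: [0.6075, -0.1783, 0.0692]
ee_rot: [[0.95, 0.311, 0.0], [0.311, -0.95, 0.0], [0.0, 0.0, -1.0]]
contact_force: [-1.6, 0.2, 4.7]
opening: 0.203
```

Call:
play_rows --rows '[{"dp": [0, 0, 0.07], "rotation": [0, 0, 0], "claw": -1}, {"dp": [0, 0, 0.07], "rotation": [0, 0, 0], "claw": -1}]'

```text
clock: 30.22
ee_pos: [0.6075, -0.1783, 0.0691]
ee_rot: [[0.95, 0.311, 0.0], [0.311, -0.95, 0.0], [0.0, 0.0, -1.0]]
contact_force: [-2.2, 1.1, 9.2]
opening: 0.206
```

Call:
play_rows --rows '[{"dp": [0, 0, -0.1], "rotation": [0, 0, 0], "claw": -1}, {"dp": [0, 0, -0.1], "rotation": [0, 0, 0], "claw": -0.5}, {"dp": [0, 0, -0.1], "rotation": [0, 0, 0], "claw": -0.3}, {"dp": [0, 0, -0.1], "rotation": [0, 0, 0], "claw": -0.1}, {"dp": [0, 0, -0.1], "rotation": [0, 0, 0], "claw": 0.2}, {"dp": [0, 0, -0.1], "rotation": [0, 0, 0], "claw": 0.2}, {"dp": [0, 0, -0.1], "rotation": [0, 0, 0], "claw": 0.2}]'

```text
clock: 31.1
ee_pos: [0.6074, -0.1783, 0.0686]
ee_rot: [[0.95, 0.312, 0.0], [0.312, -0.95, -0.0], [0.0, 0.0, -1.0]]
contact_force: [0.2, 0.4, 0.1]
opening: 0.598
```

Run:
```python
from h import *; import pickle
st();d=shot('wrist','w30.png');
```

```text
t 31.1 p [ 0.6074 -0.1783  0.0686] yaw 0.3168 z [ 1.e-04 -0.e+00 -1.e+00] F [0.23 0.36 0.11] M [ 0.009 -0.034 -0.001] op 0.598
```

View pics/w30.png

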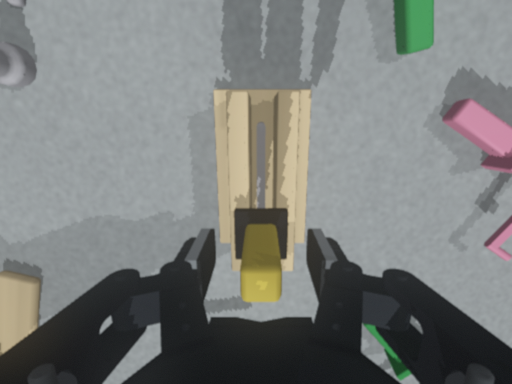

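Released, fingers clear of the handle. Rise straight up, then back away.

Call:
play_rows --rows '[{"dp": [0, 0, -2], "rotation": [0, 0, 0], "claw": 0.2}, {"dp": [0, 0, -5], "rotation": [0, 0, 0], "claw": 0.2}, {"dp": [0, 0, -9], "rotation": [0, 0, 0], "claw": 0.2}, {"dp": [0, 0, -14], "rotation": [0, 0, 0], "claw": 0.2}, {"dp": [0, 0, -18], "rotation": [0, 0, 0], "claw": 0.2}, {"dp": [-6, 0, -18], "rotation": [0, 0, 0], "claw": 0.2}, {"dp": [-10, 0, -18], "rotation": [0, 0, 0], "claw": 0.2}, {"dp": [-10, 0, -18], "rotation": [0, 0, 0], "claw": 0.2}, {"dp": [-10, 0, -18], "rotation": [0, 0, 0], "claw": 0.2}]'

```text
clock: 32.28
ee_pos: [0.5135, -0.2092, 0.2499]
ee_rot: [[0.95, 0.312, 0.003], [0.312, -0.95, -0.0], [0.003, 0.001, -1.0]]
contact_force: [0.3, -1.0, 0.3]
opening: 0.602
```

Run:
```python
from h import *; import pickle
st();d=shot('wrist','w31.png'); t=shot('top','t31.png'); s=shot('scene','s31.png')
a=cv2.resize(t['image'][150:250,130:230,::-1],None,fx=4,fy=4,interpolation=cv2.INTER_CUBIC)
b=cv2.resize(s['image'][160:260,180:280,::-1],None,fx=4,fy=4,interpolation=cv2.INTER_CUBIC)
cv2.imwrite('pics/f31.png',np.hstack([a,b]))
hs=cv2.cvtColor(t['image'],cv2.COLOR_RGB2HSV); m=cv2.inRange(hs,(3,110,90),(17,255,255)); m[:,:130]=0;m[:,230:]=0
n,l,stt,ce=cv2.connectedComponentsWithStats(m)
for k in range(1,n):
    if stt[k,4]>8:
        p=onz(t,*ce[k],.019); q=p[:2]-O; print(stt[k],ce[k].round(1),(np.cos(YG)*q[0]+np.sin(YG)*q[1]).round(4),(-np.sin(YG)*q[0]+np.cos(YG)*q[1]).round(4))
```

```text
t 32.27 p [ 0.5135 -0.2092  0.2499] yaw 0.317 z [ 2.8e-03 -3.0e-04 -1.0e+00] F [ 0.32 -0.99  0.28] M [-0.005  0.016 -0.005] op 0.602
[168 212   8  11  60] [171.4 216.9] -0.0403 -0.0011
```

View pics/f31.png

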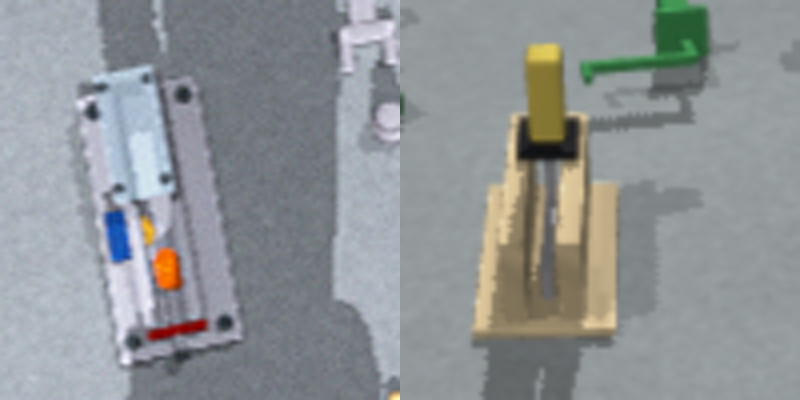

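View pics/w31.png

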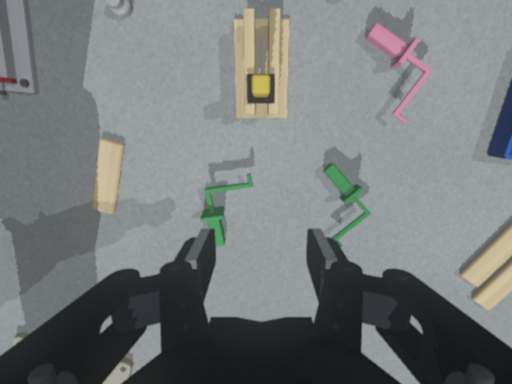

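View pics/t31.png

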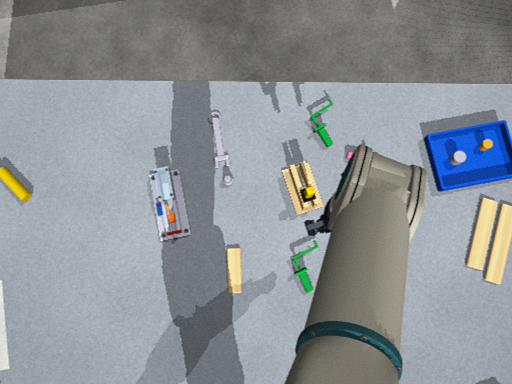

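Run:
```python
from h import *
t=cv2.imread('pics/t31.png')[205:245,155:195]; s=cv2.imread('pics/s31.png')[200:250,355:405]
f=lambda i:cv2.resize(i,(400,400),interpolation=cv2.INTER_CUBIC)
cv2.imwrite('pics/f32.png',cv2.convertScaleAbs(np.hstack([f(t),f(s)]),alpha=1.3,beta=-20))
```

```text
(no output)
```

View pics/f32.png

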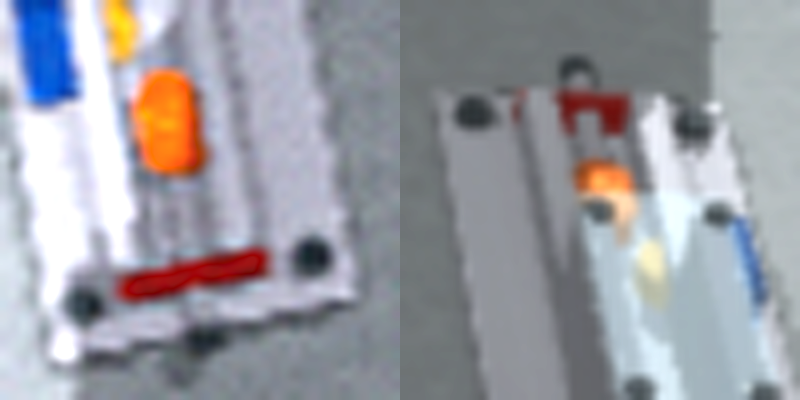

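```bash
python3 -c "
from h import *
st(); print(sign_off())"
```

```text
t 32.42 p [ 0.5136 -0.2087  0.2489] yaw 0.3184 z [ 1.1e-03  1.0e-04 -1.0e+00] F [0.35 0.19 0.29] M [-0.028  0.036  0.024] op 0.601
the job is handed in; nothing more can be done
None
```

I dragged the key out past the roller and seated it against the stop screw, then hung the pick back in its stand. I signed off at 32.4 s of the 72 s allowed; the sign-off gives no verdict.

- **Roller:** The key jammed crooked on the roller on the first pull. I backed off and re-aimed sideways a few times, with wrist force up to about 10 N, well under the 25 N limit.
- **Seating:** The key came up against something rigid, moving less than 1 mm while the pull rose from 7 to 9 N. I then held it at about 6 N for 0.5 s. The peak was about 9.4 N, closer to the 12 N limit than I intended, because I sent three moves without checking the force between them.
- **Key at the end:** The top picture shows it lying straight in the slot near the stop, about 1 mm off the centre line. Its centre is 35 to 39 mm from the stop. The image gave 39 mm and the pick-tip position gave 35 mm; both are inside the 15.5 to 49 mm allowed.
- **Pick and surroundings:** The pick was lowered until its flange bore on the stand, at the height where I first gripped it, and it hangs upright. The wrench, blank and collet look unmoved in the pictures (not measured), and the gripper is clear of everything.

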